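# Trace the cam profile with a stylus on the lab cam checker

## Robot

A 7-joint arm with a two-finger parallel gripper is mounted at the origin on the work surface. World frame = base frame: x ahead of the robot, y to its left, z up, the work surface at z = 0. Lengths are in m, angles in degrees, forces in N, time in s.
With the tool pointing down it reaches from about 0.425 to 0.875 m from the base axis. Payload 4.7 kg.
Tool frame: the origin (TCP) lies at the centre of the arm's flange, where the gripper is bolted on; the fingertips stand 182 mm ahead of it and the grasp point (between the pads) lies 164 mm ahead of it; z points along the fingers, x is the direction in which the jaws open and shut, and the axes are right-handed (so a half turn about z gives the same grasp; the last joint's range is limited). The gripper opens to 87 mm and grips with 3 to 60 N. Pads are 19 mm wide; open, the fingers measure 117 mm over their backs; the gripper's body (75 mm by 190 mm) begins 51 mm behind the grasp point.
Start: joints at [-68.635, 18.392, -4.016, 83.108, 1.295, 78.541, -3.26], TCP at [0.228, 0.609, 0.405] pointing down, gripper open.
Joint ranges: [-163.93, 163.93], [-17.29, 119.83], [-79.2, 71.16], [3.27, 140.29], [-89.18, 269.18], [5.43, 117.66], [-154.24, 154.24]. Speed limits (degrees/s): [147.25, 147.25, 180, 180, 180, 180, 180].

## Interface

Orientations are given as [roll, pitch, yaw] about the fixed x, y, z axes, in that order (R = Rz(yaw) Ry(pitch) Rx(roll)).
In Python, from cell import env gives the robot as it stands. The module is installed in compiled form; this text tells all that it offers.
- The arm moves only by the tool carry_out, never from a script. Its argument "increments" is a list of rows, each a list of 5 numbers: the shift along the world's x, y, z in m, then the turn about the world's z in degrees, then the gripper's target within -1 to 1 (shut at 1, half-way at 0, fully open at -1). In form: [[dx, dy, dz, spin, jaw], ...]. A call has 1 to 20 rows; each row is the pose to reach, as a shift and turn from the pose commanded when the call began; what a row does not reach only later rows make up. A row lasts 1/10 s, in which the tool goes at most 50 mm and 8.59 degrees, less where a joint would pass 70% of its speed; a pose out of reach is approached as far as the arm can. A call with a gripper value outside its range is refused whole. The fingers move at their own pace and stop on an object; "grip_force" is the grip in N (left out, the last holds). Time passes only in rows, so rows that repeat a pose let the fingers close. It gives the time, the measured TCP pose, the force and the opening at its end, in the units of the state.
- env.get_obs(): the state, without advancing time (a new reading comes with each control period).
- env.read_camera(name): name is "scene" or "top"; returns (picture, depth): 384x512x3 uint8, red, green, blue; 384x512 float32, m along the optical axis (not along the pixel's ray), 0 where there is no reading.
- env.get_calibration(name): a dict with "K" (3x3 intrinsics, pixels), "k1" (the pictures are not rectified: a ray, as slopes to the right and down, at radius r is drawn at 1 + k1 r^2 times it, then the intrinsics apply), "camera_from_world" (4x4, takes a point from world to camera coordinates). Camera axes: x right, y down, z forward; pixel columns grow to the right and rows downward; lengths in m; the calibration is good to about 2 mm. A picture is of the moment at which its call begins. get_calibration takes no time and is no camera call.
- env.sign_off(): hands the job in, once; it reports no verdict.
The state is a dict: "time_s": time; "qpos": joint angles; "joint_velocities": joint speeds; "effort": joint torques, N m; "tool_pos": TCP position; "tool_rot": TCP orientation; "force": force on the tool from outside, world axes, zero at the start; "wrist_torque": the same for the moment, N m; "grip_width": finger opening in m.
Only numpy, scipy, OpenCV 4.12 (cv2) and the standard library are available. Lean on these libraries where they do the work, as an engineer would, in place of code of your own. Each camera call takes 0.05 s, during which the arm holds its last target.

## Task

Check the pump cam: take the orange-handled stylus from its blue stand and trace the front edge of the cam stack on the checker: touch the straight edge outside the green stripe, press until the pointer is in the green part of the scale, then follow the edge over both lobes and out past the red stripe, without lifting off and with the pointer staying in the green (3 to 7 mm of carriage travel) and the gripper itself kept off the checker. Then take the stylus off the edge and hang it back upright in its stand; leave the glassware alone.

Things in the scene. Friction and masses are not known exactly. Their poses are not given: they have to be found in the camera images.
- checker: White bench fixture under a sprung cam stack; base x -190 to -35 mm, 150 mm wide, 30 mm tall. Origin on the table, below the middle of the stack's straight front edge at rest; +x points out of that edge to the stylus side, y runs along it, z up. Carriage plate: z 40 to 48, x -130 to 0, y -85 to 85 mm. Nothing is under its front 35 mm. Rear pointer and scale: green part is 3 to 7 mm travel.
- brass_lobe (a point): Point on the straight edge line in front of the brass lobe's crest (checker y -26, z 52 mm). Lobe: disc of 45 mm radius, z 48 to 56 mm, centre at y -26, clamped hard at a setting that differs every time and is not told: its crest stands 1 to 13 mm proud of the straight edge (+x). Find it by touch.
- steel_lobe (a point): The same for the dark steel lobe (checker y +26, z 60 mm): disc of 45 mm radius, z 56 to 64 mm, centre at y +26, its own unknown setting, crest 1 to 13 mm proud. Its screw heads end below 70 mm. The traced profile is the outermost of straight edge and both lobes; slopes up to 45 degrees; where parts meet there are inner corners.
- start_stripe (a point): Green stripe on the plate, at the straight edge (checker x 0, y -66, z 48 mm). Touch down outside it, y -85 to -66 mm.
- finish_stripe (a point): Red stripe on the plate, at the straight edge (checker x 0, y +66, z 48 mm). Leave the edge outside it, y +66 to +85 mm.
- carriage (a joint): Travel of the carriage with the whole cam stack, in m: 0 at rest, grows as the stem pushes it towards the checker's -x; stop at 16 mm; does not move sideways. Its spring pushes back with 1.0 N plus 0.8 N per mm (3 mm: 3.4 N, 7 mm: 6.6 N), which is the contact force's part along the checker's x on any slope. Springs back when let go.
- stylus_grip (a point): Centre of the stylus's orange handle, where to grip it: 22 x 22 mm, 60 mm tall, z up, x and y square to its faces; 0.1 to 0.16 kg in all. Below it a square black collar 36 x 36 x 6 mm (30 to 36 mm below this point), then a smooth, slippery white stem 8 mm in diameter, 45 mm long. In the stand this point is 96 mm above the table.
- stylus_tip (a point): Centre of the lower end of the white stem, 81 mm below the handle's centre on the stylus's axis, same axes. For tracing keep it about level with the underside of the plate (40 mm above the table, no higher than 46 mm), so that the stem meets plate and both lobes.
- stand: Blue fixed stand, 60 x 54 x 60 mm tall, origin on the table below its centre, z up. A vertical slot 18 mm wide along its x axis, open at the top and at -x, closed at x = +14 mm. The stylus hangs in it by its collar resting on the top (60 mm above the table), the stem at x = 0, y = 0 (the origin's axis), tip 15 mm above the table.
- reagent: Amber reagent bottle, 56 mm across, about 110 mm tall, origin at the centre of its underside. Not to be disturbed.
- flask: Glass conical flask, 68 mm across the foot, 88 mm tall, origin at the centre of its underside. Not to be disturbed.
- beaker: Small glass beaker, 64 mm across, 75 mm tall, origin at the centre of its underside. Not to be disturbed.
Not all that is in view belongs to the job. There is more than one size of the part that bears stylus_grip; the job needs the smaller. Of the things that look like the stand, take the one that is nearest to the robot's base at the start.

How it is judged:
By the outcome, as a careful person would: the job done as asked, in the order asked, and still so for the second after the job is handed in, with the robot touching nothing.
It also fails if it takes over 72 s, if anything falls off the work surface, if the arm or the gripper's body presses on something with over 40 N, if the wrist force passes 120 N, or if a joint passes its speed limit or range.

## Working session

There is one attempt and no reset: what is moved stays moved. The work goes in short steps, Python scripts to look and compute and a tool call to move; the robot and the scene stay as the last step left them, time stands still between calls to the robot, and variables do not carry over. Pictures are saved under pics/ and viewed, and the job is handed in when it is done.

Besides the shell and the picture viewer there is one more tool, called after "Request:" as name(argument=value, ...), one argument or row to a line, values as JSON. carry_out: Moves the arm, as the interface text tells. Its arguments: {"type":"object","properties":{"increments":{"type":"array"},"grip_force":{"type":"number"}},"required":["increments"]}

```bash
mkdir -p pics; cat > h.py <<'E'
import numpy as np,cv2
from cell import env
def grab(n,f):
    p,d=env.read_camera(n); np.savez(f+'.npz',p=p,d=d); cv2.imwrite('pics/'+f+'.png',p[:,:,::-1]); return p,d
def ray(n,u,v):
    c=env.get_calibration(n);K=np.array(c['K']);k1=c['k1'];T=np.array(c['camera_from_world'])
    s=cv2.undistortPoints(np.array([[[u,v]]],float),K,np.array([k1,0,0,0.]))[0,0]
    R=T[:3,:3];o=-R.T@T[:3,3];d=R.T@np.array([s[0],s[1],1.]);return o,d
def onz(n,u,v,z):
    o,d=ray(n,u,v);return o+d*(z-o[2])/d[2]
def pt(n,u,v,dep):
    o,d=ray(n,u,v);return o+d*dep
def proj(n,P):
    c=env.get_calibration(n);T=np.array(c['camera_from_world']);r=cv2.Rodrigues(T[:3,:3])[0]
    return cv2.projectPoints(np.array(P,float).reshape(-1,1,3),r,T[:3,3],np.array(c['K']),np.array([c['k1'],0,0,0.]))[0][:,0]
E
python3 - <<'E'
from h import *
print(env.get_obs())
for n in('scene','top'):
    p,d=grab(n,n+'0');c=env.get_calibration(n);print(c)
E
```

```text
{'time_s': 0.0, 'qpos': array([-68.63480088,  18.43831753,  -4.01546521,  83.17584303,
         1.29667496,  78.54174815,  -3.26202579]), 'joint_velocities': array([ 0.00378569,  0.01711084, -0.04621487,  0.04582551, -0.04401185,
        0.07487743,  0.01297969]), 'effort': array([-1.72096229e-04, -4.91294003e+01, -4.03813524e-01, -3.12519228e+01,
       -6.37795287e-02,  4.39798983e-02,  1.59478177e-04]), 'tool_pos': array([0.22820459, 0.60839297, 0.40366136]), 'tool_rot': array([1.79992459e+02, 1.10568857e-01, 6.94428097e+01]), 'force': array([ 0.25659608, -0.6339988 , -0.18097247]), 'wrist_torque': array([-0.02992166, -0.02662838,  0.01423735]), 'grip_width': 0.08739282020487232}
{'K': array([[481.93401053,   0.        , 252.24941694],
       [  0.        , 481.93401053, 189.34196836],
       [  0.        ,   0.        ,   1.        ]]), 'k1': -0.15543195373762086, 'camera_from_world': array([[ 0.74045826,  0.67200889,  0.01120786, -0.43106019],
       [ 0.46395015, -0.49899956, -0.73194925, -0.23414736],
       [-0.48628369,  0.54717775, -0.68126697,  1.70830143],
       [ 0.        ,  0.        ,  0.        ,  1.        ]])}
{'K': array([[444.60781309,   0.        , 256.57107792],
       [  0.        , 444.60781309, 187.4041241 ],
       [  0.        ,   0.        ,   1.        ]]), 'k1': -0.11605649955262089, 'camera_from_world': array([[-1.60321798e-02, -9.99868473e-01, -2.45071366e-03,
        -4.13573140e-02],
       [-9.82959574e-01,  1.62098564e-02, -1.83105754e-01,
         5.99493992e-01],
       [ 1.83121397e-01, -5.26631915e-04, -9.83090167e-01,
         1.36444379e+00],
       [ 0.00000000e+00,  0.00000000e+00,  0.00000000e+00,
         1.00000000e+00]])}
```

View pics/scene0.png

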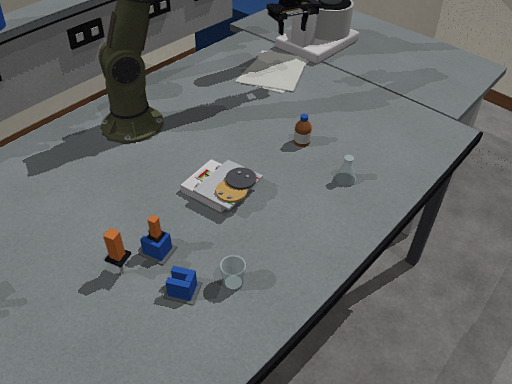

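View pics/top0.png

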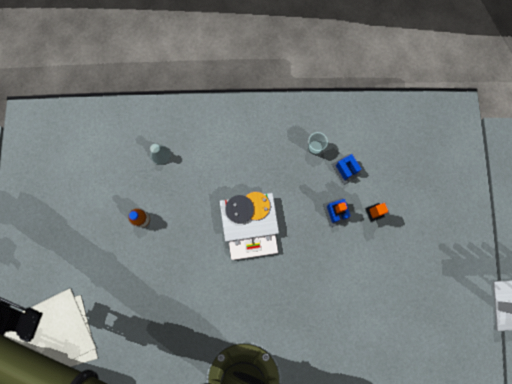

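```bash
python3 - <<'E'
import cv2,numpy as np
a=cv2.imread('pics/scene0.png');b=cv2.imread('pics/top0.png')
A=cv2.resize(a[150:310,90:280],None,fx=4,fy=4,interpolation=cv2.INTER_CUBIC)[:600]
B=cv2.resize(b[120:270,210:400],None,fx=4,fy=4,interpolation=cv2.INTER_CUBIC)
cv2.imwrite('pics/c1.png',A);cv2.imwrite('pics/c2.png',B)
E
```

```text
(no output)
```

View pics/c1.png

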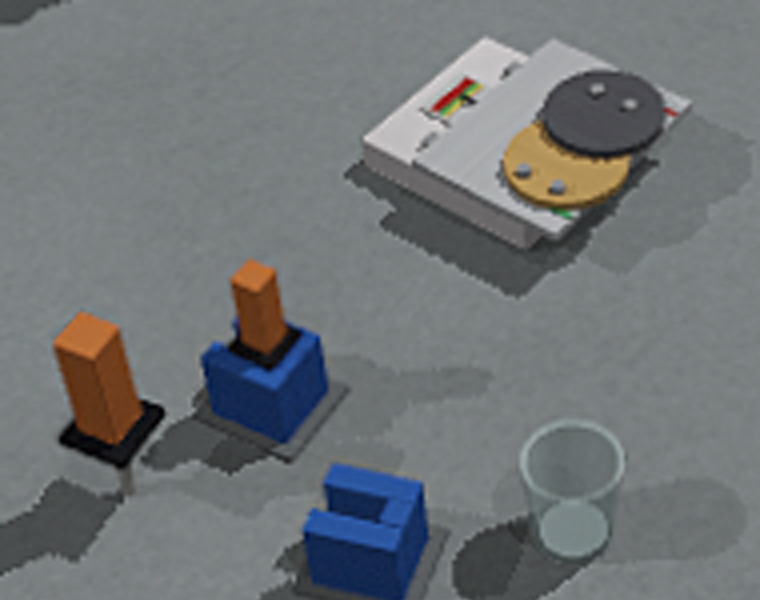

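View pics/c2.png

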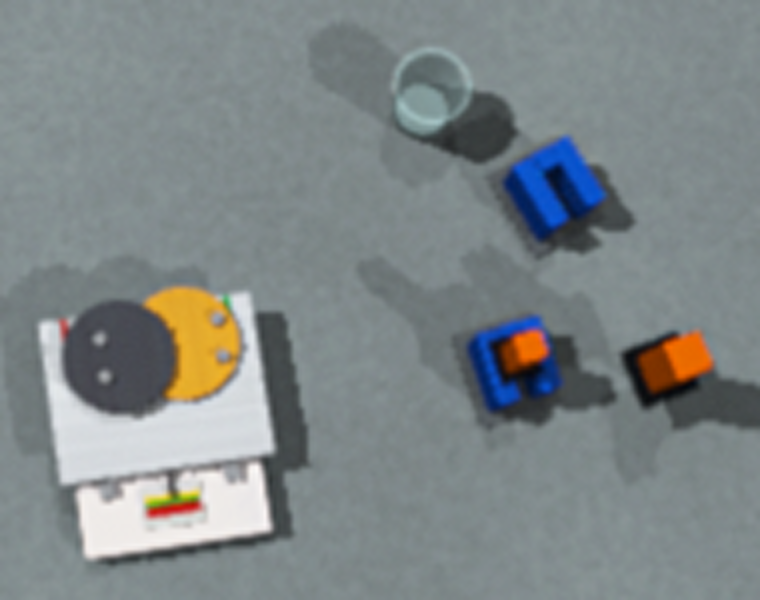

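```bash
cat > m.py <<'E'
from h import *
def pc(n,f):
    z=np.load(f+'.npz');d=z['d'];c=env.get_calibration(n);K=np.array(c['K']);T=np.array(c['camera_from_world'])
    v,u=np.mgrid[0:384,0:512]
    s=cv2.undistortPoints(np.stack([u,v],-1).reshape(-1,1,2).astype(float),K,np.array([c['k1'],0,0,0.])).reshape(384,512,2)
    P=np.dstack([s[...,0]*d,s[...,1]*d,d]);return z['p'],d,(P-T[:3,3])@T[:3,:3]
E
python3 - <<'E'
from m import *
for n in('scene','top'):
    p,d,W=pc(n,n+'0')
    hsv=cv2.cvtColor(p,cv2.COLOR_RGB2HSV);H,S,V=[hsv[...,i].astype(int) for i in range(3)]
    print(n,'table z', np.median(W[300:340,250:300,2]) if n=='scene' else np.median(W[280:320,300:340,2]))
    for nm,m in(('blue',(H>105)&(H<125)&(S>150)&(V>60)),('orange',(H<12)&(S>150)&(V>120)),('brass',(H>14)&(H<24)&(S>140)&(V>130))):
        k,L,st,ce=cv2.connectedComponentsWithStats(m.astype(np.uint8))
        for i in range(1,k):
            if st[i,4]<25: continue
            q=W[L==i];q=q[np.isfinite(q).all(1)]
            zt=np.percentile(q[:,2],97);t=q[abs(q[:,2]-zt)<.008]
            print(nm,st[i],ce[i].round(1),'zmax',zt.round(3),'top mean',t.mean(0).round(4),len(t),'ext',np.ptp(t,0).round(3), 'rect',[np.round(x,4) for x in cv2.minAreaRect(t[:,:2].astype(np.float32))])
E
```

```text
scene table z -0.00042524216391463804
blue [233   0  46  15 436] [251.4   5.1] zmax -0.043 top mean [-0.5128  1.1896 -0.0475] 245 ext [0.215 0.267 0.011] rect [array([-0.4838,  1.2039]), array([0.2541, 0.2094]), np.float64(44.2313)]
blue [ 0  6  6 24 80] [ 1.5 19.8] zmax 0.396 top mean [-0.425  -0.1931  0.3936] 7 ext [0.026 0.012 0.009] rect [array([-0.4253, -0.1926]), array([0.0037, 0.0289]), np.float64(61.6974)]
blue [301 114   7   8  47] [303.9 117.3] zmax 0.114 top mean [0.5127 0.3251 0.1102] 28 ext [0.023 0.022 0.009] rect [array([0.5129, 0.3252]), array([0.0215, 0.0228]), np.float64(4.9711)]
blue [141 232  31  29 533] [156.4 246.4] zmax 0.063 top mean [ 0.5356 -0.3215  0.06  ] 155 ext [0.058 0.063 0.009] rect [array([ 0.5249, -0.3143]), array([0.0586, 0.0528]), np.float64(16.9856)]
blue [166 266  31  35 797] [181.4 282.9] zmax 0.063 top mean [ 0.6725 -0.3541  0.0595] 365 ext [0.074 0.072 0.01 ] rect [array([ 0.669 , -0.3545]), array([0.0591, 0.0551]), np.float64(27.1938)]
top table z -0.0001287417413532107
blue [336 154  25  26 365] [347.9 166.4] zmax 0.065 top mean [ 0.6677 -0
[... 189 characters left out ...]
42 -0.3005  0.0642] 49 ext [0.07  0.047 0.01 ] rect [array([ 0.5252, -0.2997]), array([0.0396, 0.0773]), np.float64(67.2876)]
blue [343 209   7  10  49] [346.3 214.2] zmax 0.066 top mean [ 0.5112 -0.3349  0.0622] 27 ext [0.026 0.016 0.009] rect [array([ 0.5099, -0.3338]), array([0.0242, 0.0164]), np.float64(11.3871)]
blue [129 211   9   9  54] [133.1 215.1] zmax 0.115 top mean [0.5078 0.3285 0.1106] 45 ext [0.025 0.024 0.008] rect [array([0.5079, 0.3281]), array([0.023 , 0.0216]), np.float64(29.206)]
brass [246 192  24  28 396] [258.5 204.8] zmax 0.062 top mean [ 0.5416 -0.0566  0.0571] 319 ext [0.087 0.073 0.011] rect [array([ 0.5431, -0.0567]), array([0.0881, 0.0661]), np.float64(11.9264)]
```

```bash
python3 - <<'E'
from m import *
R=lambda t:[np.round(x,4) for x in cv2.minAreaRect(t[:,:2].astype(np.float32))]
for n in('scene','top'):
    p,d,W=pc(n,n+'0')
    hsv=cv2.cvtColor(p,cv2.COLOR_RGB2HSV);H,S,V=[hsv[...,i].astype(int) for i in range(3)]
    for c in ([(115,247),(155,228)] if n=='scene' else [(339,210),(377,211),(385,207)]): print(c,hsv[c[1],c[0]],W[c[1],c[0]])
    X=W.reshape(-1,3);
    o=((H<15)&(S>150)&(V>100)).ravel()
    for c,r in(((0.522,-.318),.06),((.525,-.42),.065)):
        q=X[o&(np.hypot(X[:,0]-c[0],X[:,1]-c[1])<r)&(X[:,2]>.06)]
        if len(q)<5: continue
        zt=np.percentile(q[:,2],98);t=q[q[:,2]>zt-.006];print('orange',len(q),zt.round(4),t.mean(0).round(4),len(t),R(t), 'all',R(q))
    # collar: black
    b=(V<60).ravel()
    for c in((0.522,-.318),(.525,-.42)):
        q=X[b&(np.hypot(X[:,0]-c[0],X[:,1]-c[1])<.05)&(X[:,2]>.055)&(X[:,2]<.1)]
        if len(q)>5: print('black',len(q),np.percentile(q[:,2],[10,50,90]).round(4),R(q))
    # stand A top
    bl=((H>105)&(H<125)&(S>150)&(V>60)).ravel()
    q=X[bl&(np.hypot(X[:,0]-.525,X[:,1]+.315)<.06)&(abs(X[:,2]-.06)<.004)];print('standA',len(q),q.mean(0),R(q))
    q=X[bl&(np.hypot(X[:,0]-.525,X[:,1]+.315)<.06)&(X[:,2]>.005)];print('standA all',len(q),R(q))
    # plate
    for lo,hi in((.044,.052),(.026,.034),(.052,.060),(.060,.068)):
        q=X[(S.ravel()<255)&(abs(X[:,0]-.5)<.13)&(abs(X[:,1]+.04)<.13)&(X[:,2]>lo)&(X[:,2]<hi)]
        print(lo,len(q),R(q) if len(q)>4 else '')
E
```

```text
(115, 247) [ 13 202  91] [ 0.52846308 -0.43069133  0.12053631]
(155, 228) [ 12 195 102] [ 0.53741542 -0.31644148  0.10363042]
orange 134 0.1279 [ 0.527  -0.3108  0.1249] 51 [array([ 0.5271, -0.3101]), array([0.0212, 0.0214]), np.float64(18.5101)] all [array([ 0.5275, -0.3098]), array([0.0222, 0.0226]), np.float64(17.6999)]
orange 278 0.1547 [ 0.5147 -0.4247  0.1525] 109 [array([ 0.5144, -0.4241]), array([0.0304, 0.0301]), np.float64(18.3908)] all [array([ 0.5151, -0.4238]), array([0.0316, 0.0304]), np.float64(19.1465)]
black 73 [0.0613 0.0652 0.0676] [array([ 0.5259, -0.3112]), array([0.0356, 0.0344]), np.float64(17.4514)]
black 158 [0.0659 0.0687 0.0715] [array([ 0.5135, -0.4235]), array([0.0501, 0.0509]), np.float64(18.9423)]
standA 148 [ 0.53534178 -0.32154848  0.05993067] [array([ 0.525 , -0.3143]), array([0.0586, 0.0527]), np.float64(16.9856)]
standA all 524 [array([ 0.5249, -0.3152]), array([0.0611, 0.0551]), np.float64(16.8068)]
0.044 822 [array([ 0.5136, -0.0245]), array([0.142 , 0.1767]), np.float64(7.7381)]
0.026 418 [array([ 0.4414, -0.0351]), array([0.1182, 0.1549]), np.f
[... 823 characters left out ...]
51]), array([0.0422, 0.0262]), np.float64(56.4779)]
black 94 [0.065  0.0693 0.0727] [array([ 0.51  , -0.4221]), array([0.0488, 0.049 ]), np.float64(19.8763)]
standA 106 [ 0.52188062 -0.30903512  0.05976063] [array([ 0.5218, -0.3117]), array([0.0594, 0.0541]), np.float64(17.0605)]
standA all 217 [array([ 0.5247, -0.3128]), array([0.0662, 0.0599]), np.float64(15.7467)]
0.044 1023 [array([ 0.4966, -0.025 ]), array([0.1605, 0.1703]), np.float64(7.6704)]
0.026 668 [array([ 0.4124, -0.0363]), array([0.0613, 0.1501]), np.float64(7.5931)]
0.052 511 [array([ 0.5117, -0.0231]), array([0.1399, 0.1691]), np.float64(7.65)]
0.06 568 [array([ 0.5359, -0.018 ]), array([0.0894, 0.1366]), np.float64(14.0356)]
```

```bash
python3 - <<'E'
from m import *
a=np.radians(7.68);Rm=np.array([[np.cos(a),np.sin(a)],[-np.sin(a),np.cos(a)]])
for n in('scene','top'):
    p,d,W=pc(n,n+'0');X=W.reshape(-1,3)
    hsv=cv2.cvtColor(p,cv2.COLOR_RGB2HSV);H,S,V=[hsv[...,i].astype(int).ravel() for i in range(3)]
    near=(abs(X[:,0]-.5)<.14)&(abs(X[:,1]+.03)<.14)
    q=X[near&(X[:,2]>.045)&(X[:,2]<.051)&(S<60)&(V>100)];r=(q[:,:2]@Rm.T)
    print(n,'plate y range',np.percentile(r[:,1],[0,1,99,100]).round(4),'x',np.percentile(r[:,0],[0,1,99,100]).round(4))
    y0=(r[:,1].min()+r[:,1].max())/2
    for lo,hi in((-.085,-.07),(.07,.085),(-.05,.05)):
        s=r[(r[:,1]-y0>lo)&(r[:,1]-y0<hi)];print(lo,'front max',np.sort(s[:,0])[-4:].round(4),'back',np.sort(s[:,0])[:4].round(4))
    b=X[near&(H>14)&(H<25)&(S>130)&(V>120)&(X[:,2]>.053)&(X[:,2]<.060)];r=b[:,:2]@Rm.T
    print('brass x max',np.sort(r[:,0])[-5:].round(4),'ymin',np.sort(r[:,1])[:4].round(4),len(b))
    b=X[near&(V<90)&(X[:,2]>.061)&(X[:,2]<.068)];r=b[:,:2]@Rm.T
    c,rad=cv2.minEnclosingCircle(r.astype(np.float32))
    print('steel x',np.sort(r[:,0])[[0,1,2,-3,-2,-1]].round(4),'y',np.sort(r[:,1])[[0,1,2,-3,-2,-1]].round(4),c,rad)
E
```

```text
scene plate y range [-0.1794 -0.178  -0.0089 -0.0072] x [0.4347 0.4357 0.5659 0.5677]
-0.085 front max [0.5634 0.5637 0.5637 0.5665] back [0.4356 0.437  0.438  0.4381]
0.07 front max [0.5605 0.5615 0.5649 0.5664] back [0.4351 0.436  0.4366 0.4389]
-0.05 front max [0.4854 0.4865 0.5664 0.5677] back [0.4353 0.4356 0.4358 0.4359]
brass x max [0.5742 0.5746 0.5749 0.5754 0.5766] ymin [-0.1634 -0.163  -0.1618 -0.1615] 73
steel x [0.4849 0.4855 0.4861 0.573  0.574  0.5741] y [-0.1553 -0.1547 -0.1529 -0.0268 -0.0248 -0.0247] (0.531416118144989, -0.09045227617025375) 0.06615016609430313
top plate y range [-0.1762 -0.1752 -0.0074 -0.006 ] x [0.4334 0.434  0.5615 0.5642]
-0.085 front max [0.5605 0.5608 0.5625 0.5633] back [0.4338 0.4342 0.4349 0.4366]
0.07 front max [0.5607 0.5616 0.5617 0.5642] back [0.4348 0.4357 0.4363 0.4375]
-0.05 front max [0.4858 0.4863 0.4866 0.4867] back [0.4334 0.4337 0.4338 0.4338]
brass x max [0.5715 0.5717 0.5721 0.573  0.5737] ymin [-0.162  -0.1617 -0.161  -0.1606] 298
steel x [0.4821 0.4821 0.4832 0.567  0.567  0.5677] y [-0.1082 -0.1073 -0.1063 -0.0258 -0.0257 -0.0249] (0.5247856974601746, -0.06636800616979599) 0.04367071017622948
```

Candidates for the stylus are top (339,210), 22 mm across and sitting in a blue stand, and top (377,211), 30 mm across and standing free. The smaller one is wanted. Candidates for the stand are top (339,210), 0.61 m from the base, and top (348,167), 0.75 m from the base. The nearer one is wanted, and it holds the small stylus, as the enlarged crops show.

Request:
carry_out(
  increments=[
    [0.272,-0.409,0,-30,-1],
    [0.272,-0.409,0,-30,-1],
    [0.272,-0.409,0,-30,-1],
    [0.272,-0.409,0,-30,-1],
    [0.272,-0.409,0,-30,-1],
    [0.272,-0.409,0,-30,-1],
    [0.272,-0.409,0,-30,-1],
    [0.272,-0.409,0,-30,-1],
    [0.272,-0.409,0,-30,-1],
    [0.297,-0.918,0,-52.4,-1],
    [0.297,-0.918,0,-52.4,-1],
    [0.297,-0.918,0,-52.4,-1],
    [0.297,-0.918,0,-52.4,-1],
    [0.297,-0.918,0,-52.4,-1],
    [0.297,-0.918,0,-52.4,-1],
    [0.297,-0.918,0,-52.4,-1],
    [0.297,-0.918,0,-52.4,-1],
    [0.297,-0.918,0,-52.4,-1],
    [0.297,-0.918,0,-52.4,-1],
    [0.297,-0.918,0,-52.4,-1],
  ],
)

```text
time_s: 2.1
tool_pos: [0.5249, -0.3116, 0.4046]
tool_rot: [180.0, 0.0, 17.0]
force: [0.7, 0.2, 0.9]
grip_width: 0.0867
```

Request:
carry_out(
  increments=[
    [0,0,-0.04,0,-1],
    [0,0,-0.08,0,-1],
    [0,0,-0.11,0,-1],
    [0,0,-0.13,0,-1],
    [0,0,-0.145,0,-1],
    [0,0,-0.153,0,-1],
    [0,0,-0.153,0,-1],
    [0,0,-0.153,0,-1],
  ],
)

```text
time_s: 2.9
tool_pos: [0.5256, -0.3097, 0.2527]
tool_rot: [179.9, -0.1, 17.0]
force: [0.3, -0.4, -0.2]
grip_width: 0.0868
```

```bash
python3 - <<'E'
from h import *
print(env.get_obs())
a=grab('scene','s1')[0];b=grab('top','t1')[0]
A=cv2.resize(a[180:300,90:240],None,fx=4,fy=4,interpolation=2);B=cv2.resize(b[160:260,300:400],None,fx=4,fy=4,interpolation=2)
o=np.zeros((480,1000,3),np.uint8);o[:480,:600]=A;o[:400,600:]=B;cv2.imwrite('pics/c3.png',cv2.resize(o[:,:,::-1],(800,384)))
E
```

```text
{'time_s': 2.9, 'qpos': array([ -5.82567101,  24.52660986,  41.95216959, 100.23757695,
       -18.30119638,  62.17289818,  59.25004366]), 'joint_velocities': array([ 0.01419874, -0.56026759,  0.15628825, -0.51148654, -0.02964527,
       -0.07852986, -0.00315029]), 'effort': array([-5.22736413e-02, -4.09372509e+01,  8.75863820e+00, -2.61944997e+01,
       -5.20626636e-03,  1.11835829e-01,  3.18088030e-03]), 'tool_pos': array([ 0.52563525, -0.30966394,  0.25269723]), 'tool_rot': array([ 1.79939980e+02, -6.42602979e-02,  1.70484524e+01]), 'force': array([ 0.27843808, -0.36467935, -0.19935865]), 'wrist_torque': array([-0.13453393,  0.00481936, -0.03797827]), 'grip_width': 0.08684497060082284}
```

View pics/c3.png

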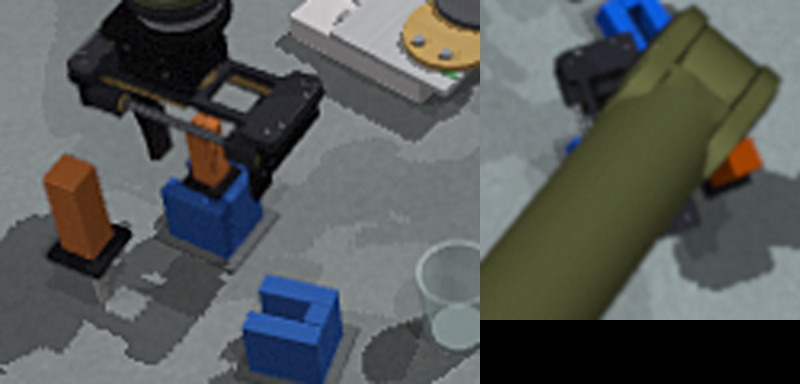

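The picture shows the jaws straddling the small handle (crop 207,150), clear of the large stylus (crop 80,200). I'll close on it.

Request:
carry_out(
  increments=[
    [0,0,0,0,1],
    [0,0,0,0,1],
    [0,0,0,0,1],
    [0,0,0,0,1],
    [0,0,0,0,1],
    [0,0,0,0,1],
    [0,0,0,0,1],
    [0,0,0,0,1],
  ],
  grip_force=55,
)

```text
time_s: 3.8
tool_pos: [0.5252, -0.3094, 0.2517]
tool_rot: [-180.0, -0.0, 17.0]
force: [0.2, -0.3, 0.5]
grip_width: 0.031
```

```bash
python3 - <<'E'
from m import *
o=env.get_obs();print(o['tool_pos'],o['force'],o['grip_width'],o['wrist_torque'])
a,_=grab('scene','s2');p,d,W=pc('scene','s2')
A=cv2.resize(a[180:300,90:240],None,fx=5,fy=5,interpolation=2);cv2.imwrite('pics/c4.png',A[:,:,::-1])
hsv=cv2.cvtColor(p,cv2.COLOR_RGB2HSV);H,S,V=[hsv[...,i].astype(int).ravel() for i in range(3)]
X=W.reshape(-1,3);q=X[(H<15)&(S>150)&(V>70)&(np.hypot(X[:,0]-.525,X[:,1]+.31)<.05)&(X[:,2]>.06)]
print(len(q),cv2.minAreaRect(q[:,:2].astype(np.float32)),q[:,2].max())
E
```

```text
[ 0.5252422  -0.3093959   0.25174521] [ 0.21484984 -0.26643652  0.53023665] 0.031037904844679182 [-0.05645243  0.04222657 -0.00358387]
84 ((0.5333675742149353, -0.3193652927875519), (0.013996846042573452, 0.04048376902937889), 76.77103424072266) 0.16487642588969403
```

View pics/c4.png

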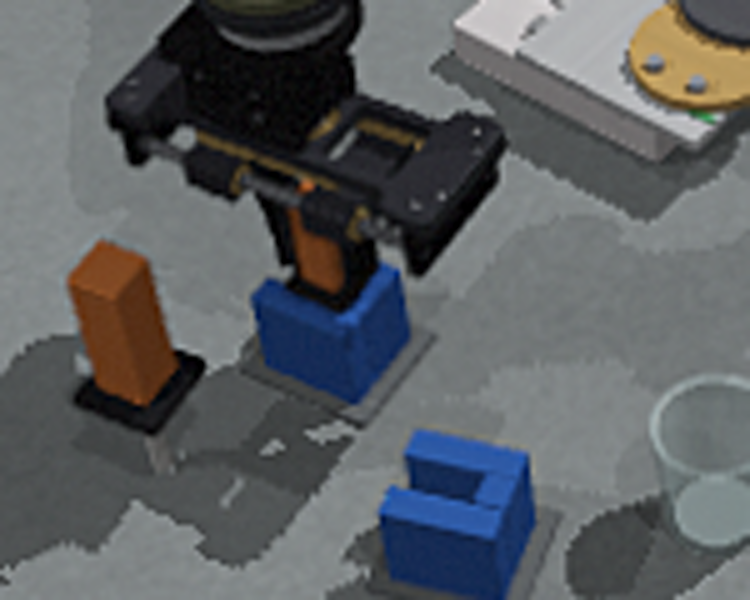

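The fingers are still closing at 31 mm, so I'll let them finish.

Request:
carry_out(
  increments=[
    [0,0,0,0,1],
    [0,0,0,0,1],
    [0,0,0,0,1],
    [0,0,0,0,1],
  ],
  grip_force=55,
)

```text
time_s: 4.25
tool_pos: [0.5253, -0.3094, 0.2518]
tool_rot: [180.0, -0.0, 17.0]
force: [0.7, 0.5, -0.8]
grip_width: 0.0218
```

Request:
carry_out(
  increments=[
    [0,0,0.02,0,1],
    [0,0,0.05,0,1],
    [0,0,0.078,0,1],
    [0,0,0.078,0,1],
    [0.02,0.045,0.078,-2,1],
    [0.04,0.09,0.078,-4,1],
    [0.06,0.135,0.078,-6,1],
    [0.08,0.18,0.078,-8,1],
    [0.096,0.2235,0.078,-9.3,1],
    [0.096,0.2235,0.06,-9.3,1],
    [0.096,0.2235,0.045,-9.3,1],
    [0.096,0.2235,0.035,-9.3,1],
    [0.096,0.2235,0.028,-9.3,1],
    [0.096,0.2235,0.0255,-9.3,1],
    [0.096,0.2235,0.0255,-9.3,1],
    [0.096,0.2235,0.0255,-9.3,1],
  ],
)

```text
time_s: 5.85
tool_pos: [0.6214, -0.0866, 0.2779]
tool_rot: [180.0, -0.1, 7.7]
force: [1.0, 0.4, -1.1]
grip_width: 0.0215
```

```bash
python3 - <<'E'
from h import *
o=env.get_obs();print(o['tool_pos'],o['tool_rot'],o['force'],o['grip_width'],o['wrist_torque'])
a,_=grab('scene','s3');b,_=grab('top','t3')
A=cv2.resize(a[90:240,170:370],None,fx=4,fy=4,interpolation=2);cv2.imwrite('pics/c5.png',A[:,:,::-1])
cv2.imwrite('pics/c6.png',cv2.resize(b[130:270,190:390],None,fx=4,fy=4,interpolation=2)[:,:,::-1])
E
```

```text
[ 0.62140684 -0.08657264  0.27794051] [ 1.79989447e+02 -6.78437552e-02  7.68701201e+00] [ 0.9799326   0.36965597 -1.07865825] 0.02153349587523886 [-0.10912561 -0.03583427 -0.02941789]
```

View pics/c5.png

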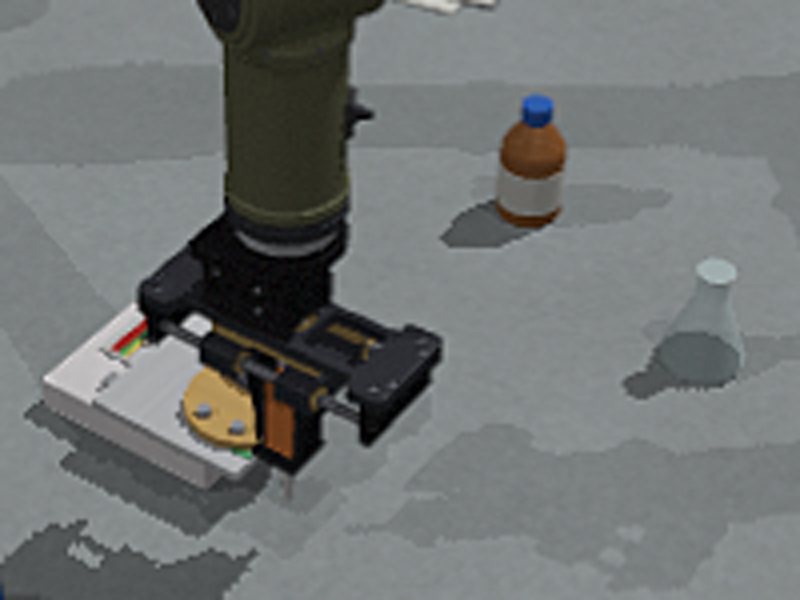

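View pics/c6.png

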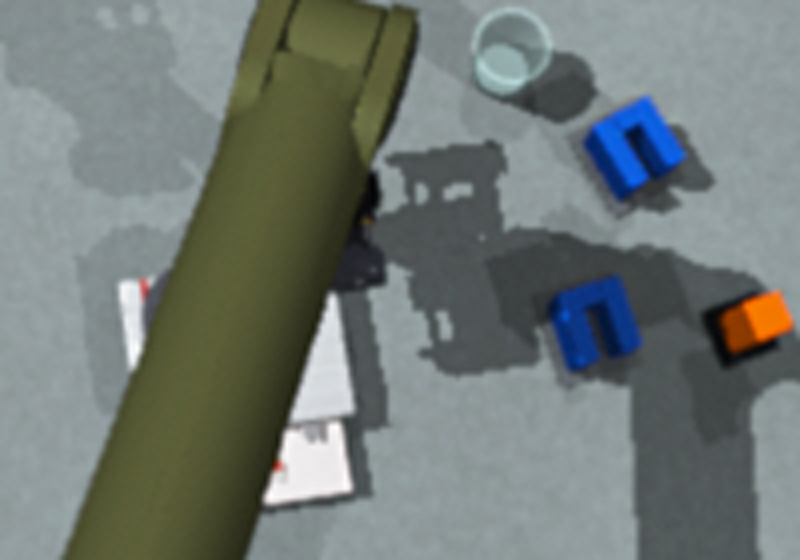

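```bash
cat >> m.py <<'E'
a=np.radians(7.68);Rm=np.array([[np.cos(a),np.sin(a)],[-np.sin(a),np.cos(a)]]);O=np.array([.5717,-.0159])
import sys,json
def rd(k,tag=None):
    F=[];T=[];Q=[]
    for i in range(k):
        pic=env.read_camera('scene')
        o=env.get_obs();F.append(o['force']);Q.append(o['tool_pos']);T.append(o['wrist_torque'])
    if tag: np.savez(tag+'.npz',p=pic[0],d=pic[1])
    F=np.array(F);Q=np.array(Q);f=F.mean(0);q=Q.mean(0)
    fc=Rm@f[:2];qc=Rm@(q[:2]-O)*1000
    print('t',round(o['time_s'],2),'F_chk',fc.round(2),'Fz',f[2].round(2),'sd',F.std(0).round(2),'TCP_chk mm',qc.round(2),'z',q[2].round(4),'M',np.mean(T,0).round(3),'w',round(o['grip_width'],4),o['tool_rot'].round(2))
    return fc,qc
E
python3 - <<'E'
from m import *
rd(8,'free')
p,d,W=pc('top','t3');X=W.reshape(-1,3)
hsv=cv2.cvtColor(p,cv2.COLOR_RGB2HSV);H,S,V=[hsv[...,i].astype(int).ravel() for i in range(3)]
bl=(H>105)&(H<125)&(S>150)&(V>40)
q=X[bl&(np.hypot(X[:,0]-.525,X[:,1]+.315)<.06)&(abs(X[:,2]-.06)<.005)];print(len(q),cv2.minAreaRect(q[:,:2].astype(np.float32)))
p,d,W=pc('scene','free');X=W.reshape(-1,3)
hsv=cv2.cvtColor(p,cv2.COLOR_RGB2HSV);H,S,V=[hsv[...,i].astype(int).ravel() for i in range(3)]
bl=(H>105)&(H<125)&(S>150)&(V>40)
q=X[bl&(np.hypot(X[:,0]-.525,X[:,1]+.315)<.06)&(abs(X[:,2]-.06)<.005)];print(len(q),cv2.minAreaRect(q[:,:2].astype(np.float32)))
cv2.imwrite('pics/free.png',cv2.resize(p[140:215,165:265],None,fx=8,fy=8,interpolation=2)[:,:,::-1])
E
```

```text
t 6.35 F_chk [ 0.09 -0.11] Fz -1.48 sd [0.55 0.38 0.43] TCP_chk mm [ 39.86 -75.99] z 0.2776 M [-0.083  0.036  0.005] w 0.0222 [ 1.80e+02 -1.00e-02  7.75e+00]
218 ((0.5220984816551208, -0.31281954050064087), (0.0599844828248024, 0.054564133286476135), 15.910652160644531)
273 ((0.5236136317253113, -0.3135914206504822), (0.06053999066352844, 0.053858883678913116), 17.212026596069336)
```

View pics/free.png

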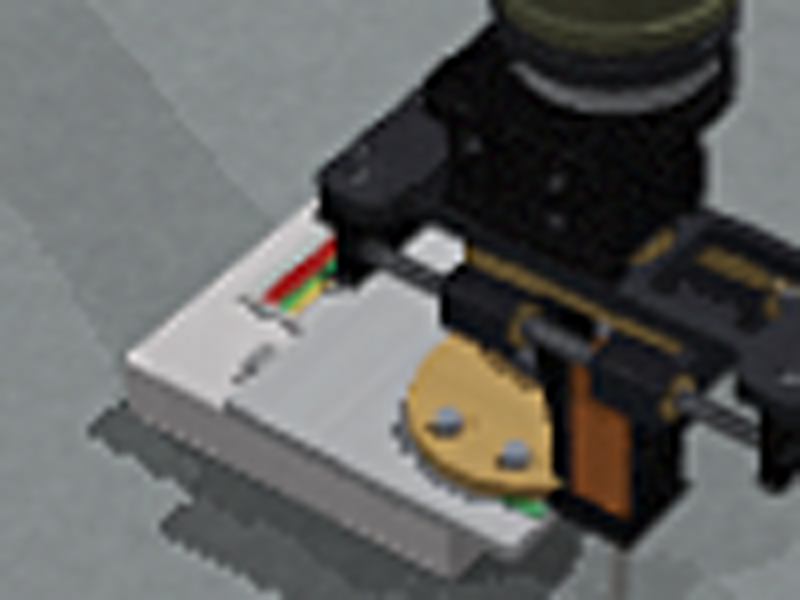

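Request:
carry_out(
  increments=[
    [-0.012,-0.0016,-0.001,0,1],
    [-0.022,-0.003,-0.001,0,1],
    [-0.0297,-0.004,-0.001,0,1],
    [-0.0297,-0.004,-0.001,0,1],
  ],
)

```text
time_s: 6.75
tool_pos: [0.5906, -0.0904, 0.2764]
tool_rot: [-180.0, 0.0, 7.7]
force: [0.4, -0.4, -1.6]
grip_width: 0.0217
```

```bash
python3 -c "
from m import *
rd(3)"
```

```text
t 6.9 F_chk [0.27 0.46] Fz -1.17 sd [0.39 0.08 0.35] TCP_chk mm [  9.84 -75.92] z 0.2766 M [-0.074  0.031 -0.001] w 0.0218 [-1.80e+02 -6.00e-02  7.76e+00]
```

Request:
carry_out(
  increments=[
    [-0.0015,-0.0002,0,0,1],
    [-0.003,-0.0004,0,0,1],
    [-0.004,-0.0005,0,0,1],
  ],
)

```text
time_s: 7.2
tool_pos: [0.5875, -0.0904, 0.2762]
tool_rot: [180.0, 0.0, 7.7]
force: [0.6, -0.3, -1.1]
grip_width: 0.0216
```

```bash
python3 -c "
from m import *
rd(3)"
```

```text
t 7.35 F_chk [0.54 0.48] Fz -1.55 sd [0.67 0.22 0.15] TCP_chk mm [  5.67 -75.99] z 0.2762 M [-0.082  0.051  0.025] w 0.0217 [180.    -0.     7.74]
```

Request:
carry_out(
  increments=[
    [-0.001,-0.0001,0,0,1],
    [-0.002,-0.0003,0,0,1],
  ],
)

```text
time_s: 7.55
tool_pos: [0.5858, -0.0906, 0.2764]
tool_rot: [180.0, -0.1, 7.7]
force: [0.8, 0.5, -2.3]
grip_width: 0.0217
```

```bash
python3 -c "
from m import *
rd(3)"
```

```text
t 7.7 F_chk [ 0.8  -0.11] Fz -1.63 sd [0.27 0.69 0.12] TCP_chk mm [  3.93 -75.95] z 0.2764 M [-0.02  -0.289 -0.029] w 0.0216 [ 1.7999e+02 -6.0000e-02  7.7500e+00]
```

```bash
cat >> m.py <<'E'
def rt(k,L=.232,tag=None):
    M=[];F=[];Q=[]
    for i in range(k):
        pic=env.read_camera('scene');o=env.get_obs();M.append(o['wrist_torque']);F.append(o['force']);Q.append(o['tool_pos'])
    if tag: np.savez(tag+'.npz',p=pic[0],d=pic[1])
    m=np.mean(M,0)-[-.08,.039,0];f=Rm@np.array([-m[1],m[0]])/L
    ff=Rm@np.mean(F,0)[:2];q=np.mean(Q,0);qc=Rm@(q[:2]-O)*1000
    t=(f[0]-1)/.8
    print('t',round(o['time_s'],2),'F(M)',f.round(2),'Fsens',ff.round(2),'Fz',np.mean(F,0)[2].round(2),'sdM',np.std(M,0)[:2].round(3),'TCP',qc.round(2),'z',q[2].round(4),'rot',(o['tool_rot'][:2]).round(2),'TRAVEL',t.round(2),'-> edge(TCP at t=0) x',(qc[0]+t).round(2))
    open('log.txt','a').write(json.dumps([o['time_s'],*f,*qc,t])+'\n')
E
```

Request:
carry_out(
  increments=[
    [-0.0015,-0.0002,0,0,1],
    [-0.003,-0.0004,0,0,1],
    [-0.0045,-0.0006,0,0,1],
    [-0.0045,-0.0006,0,0,1],
  ],
)

```text
time_s: 8.1
tool_pos: [0.5815, -0.0912, 0.2767]
tool_rot: [180.0, -0.1, 7.8]
force: [4.8, 0.4, -2.3]
grip_width: 0.0218
```

```bash
python3 -c "
from m import *
rt(4,tag='press')
p=np.load('press.npz')['p']
cv2.imwrite('pics/press.png',cv2.resize(p[140:215,165:265],None,fx=8,fy=8,interpolation=2)[:,:,::-1])"
```

```text
t 8.3 F(M) [5.46 0.18] Fsens [4.48 0.02] Fz -1.76 sdM [0.015 0.027] TCP [ -0.34 -75.9 ] z 0.2767 rot [ 1.7999e+02 -9.0000e-02] TRAVEL 5.57 -> edge(TCP at t=0) x 5.23
```

View pics/press.png

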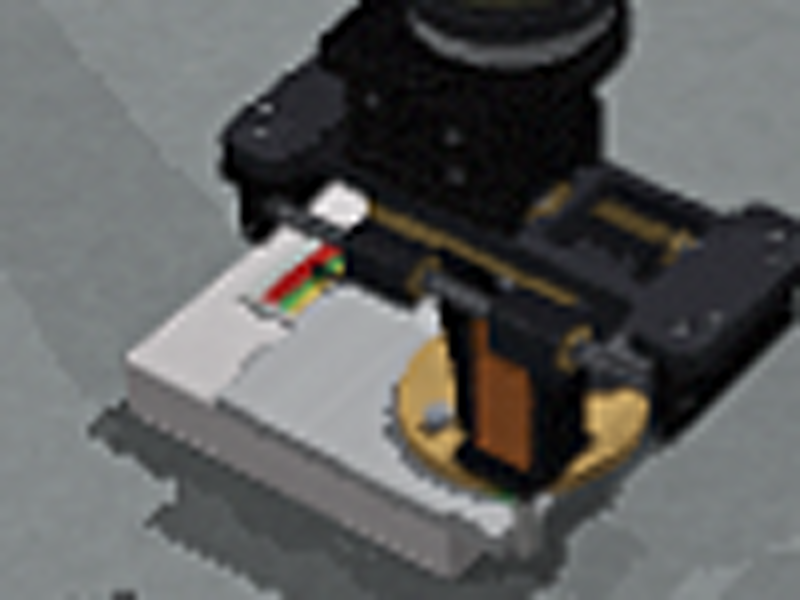

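The pointer sits in the green, at crop pixel (325,265). The moment signal implies an effective lever of about 0.272 m, which agrees with the force reading and puts travel at about 4.5 mm. I'll go along the straight edge next.

```bash
sed -i 's/L=.232/L=.272/' m.py
```

Request:
carry_out(
  increments=[
    [-0.0005,0.003,0,0,1],
    [-0.0009,0.006,0,0,1],
    [-0.0013,0.009,0,0,1],
    [-0.0017,0.012,0,0,1],
    [-0.002,0.0145,0,0,1],
    [-0.002,0.0145,0,0,1],
  ],
)

```text
time_s: 8.9
tool_pos: [0.5792, -0.0762, 0.2764]
tool_rot: [-180.0, -0.0, 7.8]
force: [5.5, 0.1, -0.8]
grip_width: 0.022
```

```bash
python3 -c "
from m import *
rt(4)"
```

```text
t 9.1 F(M) [5.11 0.4 ] Fsens [4.51 0.12] Fz -0.93 sdM [0.068 0.033] TCP [ -0.65 -60.88] z 0.2764 rot [-1.7996e+02 -3.0000e-02] TRAVEL 5.13 -> edge(TCP at t=0) x 4.49
```

Request:
carry_out(
  increments=[
    [-0.0002,0.0015,0,0,1],
    [-0.0004,0.003,0,0,1],
    [-0.0004,0.003,0,0,1],
  ],
)

```text
time_s: 9.4
tool_pos: [0.5787, -0.074, 0.2763]
tool_rot: [180.0, -0.0, 7.7]
force: [4.6, -1.0, -1.2]
grip_width: 0.0211
```

```bash
python3 -c "
from m import *
rt(3)"
```

```text
t 9.55 F(M) [ 5.26 -0.73] Fsens [ 4.59 -0.48] Fz -0.95 sdM [0.035 0.008] TCP [ -0.81 -58.57] z 0.2763 rot [ 1.7997e+02 -2.0000e-02] TRAVEL 5.33 -> edge(TCP at t=0) x 4.52
```

Request:
carry_out(
  increments=[
    [-0.0002,0.001,0,0,1],
    [-0.0003,0.002,0,0,1],
    [-0.0003,0.002,0,0,1],
  ],
)

```text
time_s: 9.85
tool_pos: [0.5784, -0.0721, 0.2763]
tool_rot: [180.0, -0.0, 7.7]
force: [4.9, 0.4, -1.0]
grip_width: 0.0215
```

```bash
python3 -c "
from m import *
rt(3)"
```

```text
t 10.0 F(M) [ 5.26 -0.91] Fsens [ 5.1  -0.35] Fz -1.29 sdM [0.01  0.033] TCP [ -0.85 -56.66] z 0.2763 rot [ 1.7996e+02 -2.0000e-02] TRAVEL 5.33 -> edge(TCP at t=0) x 4.48
```

Request:
carry_out(
  increments=[
    [-0.0001,0.001,0,0,1],
    [-0.0002,0.0015,0,0,1],
  ],
)

```text
time_s: 10.2
tool_pos: [0.5782, -0.0715, 0.2764]
tool_rot: [179.9, -0.0, 7.7]
force: [5.4, -3.2, -2.2]
grip_width: 0.0217
```

```bash
python3 -c "
from m import *
rt(3)"
```

```text
t 10.35 F(M) [ 5.38 -2.64] Fsens [ 5.14 -2.69] Fz -2.04 sdM [0.008 0.002] TCP [ -0.96 -56.02] z 0.2764 rot [ 1.7986e+02 -3.0000e-02] TRAVEL 5.48 -> edge(TCP at t=0) x 4.52
```

Request:
carry_out(
  increments=[
    [0.0003,0.001,0,0,1],
    [0.0007,0.0021,0,0,1],
    [0.0007,0.0021,0,0,1],
  ],
)

```text
time_s: 10.65
tool_pos: [0.5789, -0.0705, 0.2764]
tool_rot: [179.8, -0.0, 7.7]
force: [6.3, -4.1, -1.9]
grip_width: 0.0214
```

```bash
python3 -c "
from m import *
rt(3)"
```

```text
t 10.8 F(M) [ 4.77 -4.65] Fsens [ 4.62 -4.46] Fz -2.18 sdM [0.024 0.006] TCP [ -0.23 -55.13] z 0.2764 rot [ 1.7976e+02 -2.0000e-02] TRAVEL 4.72 -> edge(TCP at t=0) x 4.49
```

Request:
carry_out(
  increments=[
    [0.0004,0.001,0,0,1],
    [0.0008,0.0021,0,0,1],
    [0.0008,0.0021,0,0,1],
  ],
)

```text
time_s: 11.1
tool_pos: [0.5797, -0.0687, 0.2765]
tool_rot: [179.7, -0.0, 7.6]
force: [5.5, -4.8, -1.7]
grip_width: 0.0214
```

```bash
python3 -c "
from m import *
rt(3,.265,tag='k1')
p=np.load('k1.npz')['p']
cv2.imwrite('pics/k1.png',cv2.resize(p[140:215,165:265],None,fx=8,fy=8,interpolation=2)[:,:,::-1])"
```

```text
t 11.25 F(M) [ 4.91 -5.31] Fsens [ 4.87 -5.21] Fz -1.34 sdM [0.011 0.016] TCP [  0.86 -53.42] z 0.2765 rot [ 1.7974e+02 -4.0000e-02] TRAVEL 4.89 -> edge(TCP at t=0) x 5.75
```

View pics/k1.png

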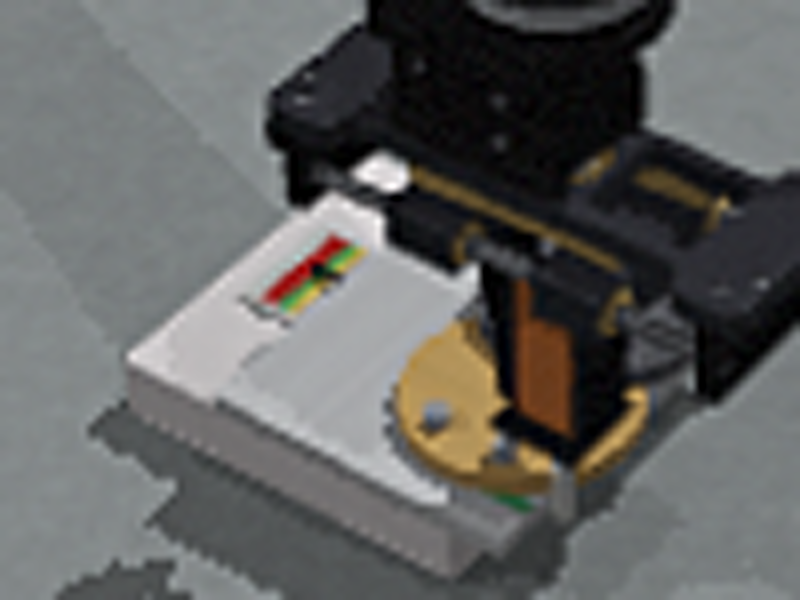

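Request:
carry_out(
  increments=[
    [0.0005,0.0011,0,0,1],
    [0.001,0.0022,0,0,1],
    [0.0015,0.0033,0,0,1],
    [0.0019,0.0043,0,0,1],
    [0.0019,0.0043,0,0,1],
  ],
)

```text
time_s: 11.75
tool_pos: [0.5817, -0.0639, 0.2765]
tool_rot: [179.8, -0.0, 7.7]
force: [5.5, -3.5, -1.6]
grip_width: 0.0218
```

```bash
python3 -c "
from m import *
rt(3,.264)"
```

```text
t 11.9 F(M) [ 5.35 -4.44] Fsens [ 5.1  -3.97] Fz -1.63 sdM [0.016 0.017] TCP [  3.47 -48.98] z 0.2765 rot [ 1.7978e+02 -5.0000e-02] TRAVEL 5.44 -> edge(TCP at t=0) x 8.91
```

Request:
carry_out(
  increments=[
    [0.0006,0.0011,0,0,1],
    [0.0011,0.0022,0,0,1],
    [0.0016,0.0033,0,0,1],
    [0.002,0.0043,0,0,1],
    [0.002,0.0043,0,0,1],
  ],
)

```text
time_s: 12.4
tool_pos: [0.5837, -0.0592, 0.2764]
tool_rot: [179.8, -0.0, 7.7]
force: [5.7, -2.4, -0.6]
grip_width: 0.0217
```

```bash
python3 -c "
from m import *
rt(3,.264)"
```

```text
t 12.55 F(M) [ 5.19 -3.38] Fsens [ 5.35 -3.16] Fz -0.73 sdM [0.024 0.03 ] TCP [  6.06 -44.52] z 0.2764 rot [ 1.7983e+02 -3.0000e-02] TRAVEL 5.23 -> edge(TCP at t=0) x 11.29
```

Request:
carry_out(
  increments=[
    [0.0005,0.0013,0,0,1],
    [0.0009,0.0026,0,0,1],
    [0.0013,0.0039,0,0,1],
    [0.0017,0.0053,0,0,1],
    [0.0017,0.0053,0,0,1],
  ],
)

```text
time_s: 13.05
tool_pos: [0.5853, -0.0534, 0.2763]
tool_rot: [179.9, -0.0, 7.7]
force: [5.4, -1.9, -2.0]
grip_width: 0.0217
```

```bash
python3 -c "
from m import *
rt(3,.264)"
```

```text
t 13.2 F(M) [ 5.08 -2.32] Fsens [ 4.8  -2.24] Fz -1.1 sdM [0.015 0.012] TCP [  8.44 -38.98] z 0.2763 rot [ 1.7988e+02 -1.0000e-02] TRAVEL 5.1 -> edge(TCP at t=0) x 13.54
```

Request:
carry_out(
  increments=[
    [0.0004,0.0021,0,0,1],
    [0.0007,0.0042,0,0,1],
    [0.0009,0.0062,0,0,1],
    [0.001,0.0082,0,0,1],
    [0.001,0.0082,0,0,1],
  ],
)

```text
time_s: 13.7
tool_pos: [0.5862, -0.0444, 0.2762]
tool_rot: [179.9, 0.0, 7.7]
force: [4.3, -1.2, -1.0]
grip_width: 0.0219
```

```bash
python3 -c "
from m import *
rt(3,.264)"
```

```text
t 13.85 F(M) [ 4.88 -1.48] Fsens [ 4.85 -1.15] Fz -1.59 sdM [0.024 0.022] TCP [ 10.54 -30.22] z 0.2762 rot [1.7996e+02 1.0000e-02] TRAVEL 4.85 -> edge(TCP at t=0) x 15.39
```

Request:
carry_out(
  increments=[
    [0,0.002,0,0,1],
    [-0.0003,0.004,0,0,1],
    [-0.0006,0.006,0,0,1],
    [-0.0009,0.008,0,0,1],
    [-0.0013,0.01,0,0,1],
    [-0.0017,0.012,0,0,1],
    [-0.0017,0.012,0,0,1],
  ],
)

```text
time_s: 14.55
tool_pos: [0.5844, -0.0312, 0.2762]
tool_rot: [-179.9, 0.0, 7.8]
force: [3.8, 1.7, -1.2]
grip_width: 0.0218
```

```bash
python3 -c "
from m import *
rt(3,.264)"
```

```text
t 14.7 F(M) [4.4  1.63] Fsens [4.14 1.75] Fz -1.22 sdM [0.062 0.022] TCP [ 10.58 -16.95] z 0.2762 rot [-1.7993e+02  2.0000e-02] TRAVEL 4.25 -> edge(TCP at t=0) x 14.83
```

Request:
carry_out(
  increments=[
    [-0.0008,0.0012,0,0,1],
    [-0.0014,0.0024,0,0,1],
    [-0.002,0.0036,0,0,1],
    [-0.0025,0.0047,0,0,1],
    [-0.0025,0.0047,0,0,1],
  ],
)

```text
time_s: 15.2
tool_pos: [0.5821, -0.027, 0.2764]
tool_rot: [-180.0, -0.0, 7.8]
force: [4.3, 0.7, -0.7]
grip_width: 0.0218
```

```bash
python3 -c "
from m import *
rt(3,.264)"
```

```text
t 15.35 F(M) [4.79 1.04] Fsens [4.98 0.75] Fz -0.83 sdM [0.024 0.012] TCP [  8.82 -12.39] z 0.2764 rot [-1.7998e+02 -1.0000e-02] TRAVEL 4.74 -> edge(TCP at t=0) x 13.55
```

Request:
carry_out(
  increments=[
    [-0.0006,0.0012,0,0,1],
    [-0.0012,0.0024,0,0,1],
    [-0.0018,0.0036,0,0,1],
    [-0.0025,0.0047,0,0,1],
    [-0.0025,0.0047,0,0,1],
  ],
)

```text
time_s: 15.85
tool_pos: [0.5795, -0.0221, 0.2763]
tool_rot: [-180.0, 0.0, 7.8]
force: [4.2, 1.7, -1.0]
grip_width: 0.0215
```

```bash
python3 -c "
from m import *
rt(3,.264)"
```

```text
t 16.0 F(M) [4.84 1.81] Fsens [4.73 2.01] Fz -1.1 sdM [0.026 0.009] TCP [ 6.9  -7.22] z 0.2763 rot [-1.7996e+02  1.0000e-02] TRAVEL 4.8 -> edge(TCP at t=0) x 11.69
```

Request:
carry_out(
  increments=[
    [-0.0007,0.0011,0,0,1],
    [-0.0014,0.0022,0,0,1],
    [-0.0021,0.0032,0,0,1],
    [-0.0021,0.0032,0,0,1],
  ],
)

```text
time_s: 16.4
tool_pos: [0.5774, -0.019, 0.2763]
tool_rot: [-180.0, -0.0, 7.8]
force: [4.1, 3.0, -1.5]
grip_width: 0.0217
```

```bash
python3 -c "
from m import *
rt(3,.264)"
```

```text
t 16.55 F(M) [4.89 1.81] Fsens [5.29 2.05] Fz -1.09 sdM [0.014 0.014] TCP [ 5.25 -3.82] z 0.2763 rot [-179.96   -0.  ] TRAVEL 4.87 -> edge(TCP at t=0) x 10.12
```

Request:
carry_out(
  increments=[
    [-0.0007,0.0009,0,0,1],
    [-0.0014,0.0018,0,0,1],
    [-0.0014,0.0018,0,0,1],
  ],
)

```text
time_s: 16.85
tool_pos: [0.576, -0.0172, 0.2763]
tool_rot: [-180.0, -0.0, 7.8]
force: [4.4, 2.3, -1.1]
grip_width: 0.0214
```

```bash
python3 -c "
from m import *
rt(3,.264)"
```

```text
t 17.0 F(M) [4.97 1.94] Fsens [5.01 1.95] Fz -1.45 sdM [0.038 0.009] TCP [ 4.13 -1.82] z 0.2763 rot [-179.96   -0.  ] TRAVEL 4.96 -> edge(TCP at t=0) x 9.09
```

Request:
carry_out(
  increments=[
    [-0.0007,0.0009,0,0,1],
    [-0.0013,0.0018,0,0,1],
    [-0.0013,0.0018,0,0,1],
  ],
)

```text
time_s: 17.3
tool_pos: [0.5747, -0.0153, 0.2763]
tool_rot: [-180.0, 0.0, 7.8]
force: [4.8, 2.6, -0.4]
grip_width: 0.0217
```

```bash
python3 -c "
from m import *
rt(3,.264)"
```

```text
t 17.45 F(M) [4.83 2.26] Fsens [4.55 2.48] Fz -1.14 sdM [0.016 0.007] TCP [3.05 0.19] z 0.2763 rot [-1.7995e+02  1.0000e-02] TRAVEL 4.79 -> edge(TCP at t=0) x 7.84
```

Request:
carry_out(
  increments=[
    [-0.0008,0.0009,0,0,1],
    [-0.0015,0.0018,0,0,1],
    [-0.0015,0.0018,0,0,1],
  ],
)

```text
time_s: 17.75
tool_pos: [0.5731, -0.0134, 0.2762]
tool_rot: [-179.9, 0.0, 7.8]
force: [3.6, 2.8, -2.2]
grip_width: 0.0218
```

```bash
python3 -c "
from m import *
rt(3,.264)"
```

```text
t 17.9 F(M) [4.84 2.57] Fsens [4.68 2.39] Fz -1.82 sdM [0.029 0.02 ] TCP [1.77 2.29] z 0.2762 rot [-1.7994e+02  2.0000e-02] TRAVEL 4.8 -> edge(TCP at t=0) x 6.57
```

Request:
carry_out(
  increments=[
    [-0.0006,0.0007,0,0,1],
    [-0.0012,0.0014,0,0,1],
    [-0.0012,0.0014,0,0,1],
  ],
)

```text
time_s: 18.2
tool_pos: [0.5721, -0.0128, 0.2763]
tool_rot: [180.0, -0.0, 7.7]
force: [5.0, 1.7, -2.3]
grip_width: 0.0218
```

```bash
python3 -c "
from m import *
rt(3,.264)"
```

```text
t 18.35 F(M) [5.22 0.91] Fsens [4.9  0.11] Fz -1.61 sdM [0.014 0.018] TCP [0.8  3.05] z 0.2763 rot [ 1.7998e+02 -1.0000e-02] TRAVEL 5.28 -> edge(TCP at t=0) x 6.07
```

Request:
carry_out(
  increments=[
    [0.0001,0.001,0,0,1],
    [0.0003,0.0021,0,0,1],
    [0.0003,0.0021,0,0,1],
  ],
)

```text
time_s: 18.65
tool_pos: [0.5724, -0.0119, 0.2763]
tool_rot: [179.9, -0.0, 7.7]
force: [5.0, -1.1, -2.3]
grip_width: 0.0216
```

```bash
python3 -c "
from m import *
rt(3,.26)"
```

```text
t 18.8 F(M) [ 4.88 -1.98] Fsens [ 4.31 -2.49] Fz -1.92 sdM [0.017 0.035] TCP [1.21 3.81] z 0.2763 rot [179.86  -0.  ] TRAVEL 4.85 -> edge(TCP at t=0) x 6.06
```

Request:
carry_out(
  increments=[
    [0.0003,0.001,0,0,1],
    [0.0006,0.0021,0,0,1],
    [0.0006,0.0021,0,0,1],
  ],
)

```text
time_s: 19.1
tool_pos: [0.573, -0.0105, 0.2764]
tool_rot: [179.8, 0.0, 7.7]
force: [5.4, -2.3, -1.4]
grip_width: 0.0215
```

```bash
python3 -c "
from m import *
rt(3,.257)"
```

```text
t 19.25 F(M) [ 4.78 -3.29] Fsens [ 5.19 -3.04] Fz -1.49 sdM [0.034 0.037] TCP [2.   5.14] z 0.2764 rot [179.8  -0. ] TRAVEL 4.72 -> edge(TCP at t=0) x 6.72
```

Request:
carry_out(
  increments=[
    [0.0004,0.0011,0,0,1],
    [0.0007,0.0021,0,0,1],
    [0.001,0.0032,0,0,1],
    [0.0013,0.0042,0,0,1],
    [0.0013,0.0042,0,0,1],
  ],
)

```text
time_s: 19.75
tool_pos: [0.5743, -0.0061, 0.2764]
tool_rot: [179.8, -0.0, 7.7]
force: [4.4, -2.3, -1.3]
grip_width: 0.0216
```

```bash
python3 -c "
from m import *
rt(3,.257,tag='k2')
p=np.load('k2.npz')['p']
cv2.imwrite('pics/k2.png',cv2.resize(p[140:215,165:265],None,fx=8,fy=8,interpolation=2)[:,:,::-1])"
```

```text
t 19.9 F(M) [ 4.84 -2.72] Fsens [ 5.04 -2.66] Fz -1.73 sdM [0.02  0.012] TCP [3.89 9.37] z 0.2764 rot [179.82  -0.  ] TRAVEL 4.8 -> edge(TCP at t=0) x 8.69
```

View pics/k2.png

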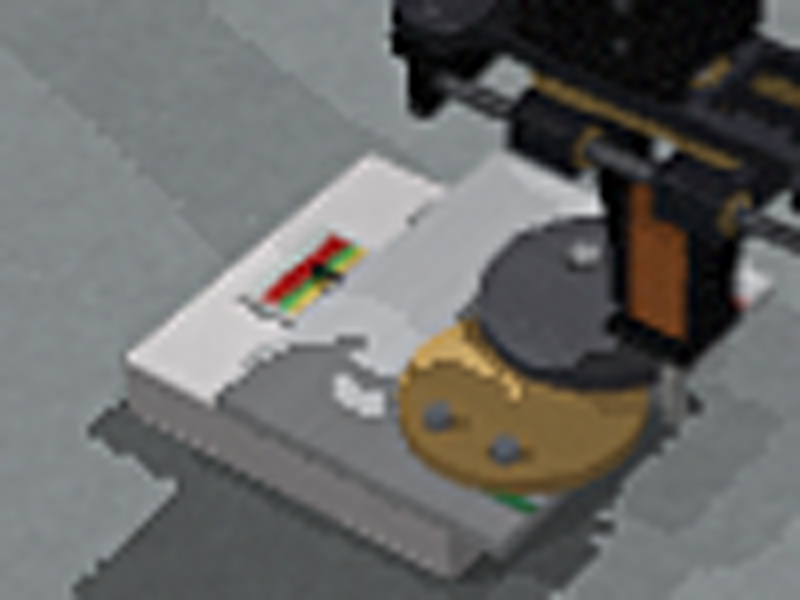

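The pointer is in the green at crop pixel (320,268), and the stem is on the steel lobe.

Request:
carry_out(
  increments=[
    [0.0005,0.0016,0,0,1],
    [0.0008,0.0032,0,0,1],
    [0.001,0.0047,0,0,1],
    [0.0012,0.0062,0,0,1],
    [0.0012,0.0062,0,0,1],
  ],
)

```text
time_s: 20.4
tool_pos: [0.5755, 0.0006, 0.2764]
tool_rot: [179.9, -0.0, 7.7]
force: [4.7, -1.0, -1.6]
grip_width: 0.0219
```

```bash
python3 -c "
from m import *
rt(3,.257)"
```

```text
t 20.55 F(M) [ 4.81 -2.33] Fsens [ 4.44 -2.45] Fz -1.4 sdM [0.03  0.023] TCP [ 5.97 15.89] z 0.2763 rot [179.88   0.  ] TRAVEL 4.76 -> edge(TCP at t=0) x 10.73
```

Request:
carry_out(
  increments=[
    [0.0002,0.0021,0,0,1],
    [0.0003,0.0041,0,0,1],
    [0.0003,0.0061,0,0,1],
    [0.0002,0.0081,0,0,1],
    [0.0002,0.0081,0,0,1],
  ],
)

```text
time_s: 21.05
tool_pos: [0.5756, 0.0106, 0.2762]
tool_rot: [-180.0, 0.0, 7.8]
force: [4.6, 0.1, -2.2]
grip_width: 0.0218
```

```bash
python3 -c "
from m import *
rt(3,.257)"
```

```text
t 21.2 F(M) [ 4.67 -0.23] Fsens [4.32 0.01] Fz -1.04 sdM [0.042 0.025] TCP [ 7.4  25.67] z 0.2762 rot [-179.97    0.  ] TRAVEL 4.59 -> edge(TCP at t=0) x 11.99
```

Request:
carry_out(
  increments=[
    [-0.0003,0.002,0,0,1],
    [-0.0007,0.004,0,0,1],
    [-0.0013,0.006,0,0,1],
    [-0.0019,0.0078,0,0,1],
    [-0.0019,0.0078,0,0,1],
  ],
)

```text
time_s: 21.7
tool_pos: [0.5737, 0.0187, 0.2763]
tool_rot: [-180.0, -0.0, 7.8]
force: [4.6, 0.9, -1.4]
grip_width: 0.0216
```

```bash
python3 -c "
from m import *
rt(3,.257)"
```

```text
t 21.85 F(M) [4.65 1.38] Fsens [4.97 0.99] Fz -1.2 sdM [0.042 0.006] TCP [ 6.6  33.93] z 0.2763 rot [-179.94   -0.  ] TRAVEL 4.57 -> edge(TCP at t=0) x 11.17
```

Request:
carry_out(
  increments=[
    [-0.0006,0.0015,0,0,1],
    [-0.0012,0.003,0,0,1],
    [-0.0018,0.0044,0,0,1],
    [-0.0025,0.0057,0,0,1],
    [-0.0025,0.0057,0,0,1],
  ],
)

```text
time_s: 22.35
tool_pos: [0.5712, 0.0241, 0.2763]
tool_rot: [-180.0, -0.0, 7.8]
force: [3.9, 2.2, -1.3]
grip_width: 0.0219
```

```bash
python3 -c "
from m import *
rt(3,.257)"
```

```text
t 22.5 F(M) [5.11 1.32] Fsens [4.59 1.41] Fz -1.42 sdM [0.013 0.027] TCP [ 4.89 39.65] z 0.2763 rot [-1.7996e+02 -1.0000e-02] TRAVEL 5.14 -> edge(TCP at t=0) x 10.03
```

Request:
carry_out(
  increments=[
    [-0.0006,0.0012,0,0,1],
    [-0.0012,0.0024,0,0,1],
    [-0.0018,0.0036,0,0,1],
    [-0.0024,0.0047,0,0,1],
    [-0.0024,0.0047,0,0,1],
  ],
)

```text
time_s: 23.0
tool_pos: [0.5688, 0.0287, 0.2763]
tool_rot: [-180.0, -0.0, 7.8]
force: [4.3, 2.1, -1.3]
grip_width: 0.0218
```

```bash
python3 -c "
from m import *
rt(3,.257)"
```

```text
t 23.15 F(M) [5.03 1.45] Fsens [5.08 1.31] Fz -1.27 sdM [0.03  0.018] TCP [ 3.14 44.62] z 0.2763 rot [-179.96   -0.  ] TRAVEL 5.04 -> edge(TCP at t=0) x 8.17
```

Request:
carry_out(
  increments=[
    [-0.0006,0.0009,0,0,1],
    [-0.0012,0.0018,0,0,1],
    [-0.0018,0.0028,0,0,1],
    [-0.0024,0.0037,0,0,1],
    [-0.0024,0.0037,0,0,1],
  ],
)

```text
time_s: 23.65
tool_pos: [0.5664, 0.0325, 0.2763]
tool_rot: [-180.0, -0.0, 7.8]
force: [4.8, 2.1, -2.7]
grip_width: 0.022
```

```bash
python3 -c "
from m import *
rt(3,.257)"
```

```text
t 23.8 F(M) [4.99 1.93] Fsens [4.94 1.87] Fz -1.74 sdM [0.025 0.025] TCP [ 1.25 48.69] z 0.2763 rot [-179.95    0.  ] TRAVEL 4.98 -> edge(TCP at t=0) x 6.23
```

Request:
carry_out(
  increments=[
    [-0.0006,0.0008,0,0,1],
    [-0.0012,0.0016,0,0,1],
    [-0.0017,0.0023,0,0,1],
    [-0.0017,0.0023,0,0,1],
  ],
)

```text
time_s: 24.2
tool_pos: [0.5647, 0.0349, 0.2763]
tool_rot: [-180.0, -0.0, 7.8]
force: [4.8, 1.7, -1.5]
grip_width: 0.0219
```

```bash
python3 -c "
from m import *
rt(3,.257)"
```

```text
t 24.35 F(M) [5.11 1.91] Fsens [4.41 1.27] Fz -0.95 sdM [0.033 0.011] TCP [-0.13 51.22] z 0.2763 rot [-179.95   -0.  ] TRAVEL 5.13 -> edge(TCP at t=0) x 5.0
```

Request:
carry_out(
  increments=[
    [-0.0006,0.0009,0,0,1],
    [-0.001,0.0019,0,0,1],
    [-0.001,0.0019,0,0,1],
  ],
)

```text
time_s: 24.65
tool_pos: [0.5639, 0.0358, 0.2764]
tool_rot: [180.0, -0.0, 7.7]
force: [6.0, 0.4, -1.7]
grip_width: 0.0218
```

```bash
python3 -c "
from m import *
rt(3,.265)"
```

```text
t 24.8 F(M) [ 5.51 -0.14] Fsens [ 4.91 -0.02] Fz -1.88 sdM [0.021 0.004] TCP [-0.79 52.26] z 0.2764 rot [ 1.7996e+02 -4.0000e-02] TRAVEL 5.63 -> edge(TCP at t=0) x 4.85
```

Request:
carry_out(
  increments=[
    [-0.0001,0.0029,0,0,1],
    [-0.0005,0.0058,0,0,1],
    [-0.0009,0.0087,0,0,1],
    [-0.0012,0.0114,0,0,1],
    [-0.0012,0.0114,0,0,1],
  ],
)

```text
time_s: 25.3
tool_pos: [0.5627, 0.0472, 0.2763]
tool_rot: [179.9, -0.0, 7.7]
force: [3.7, -0.3, -0.5]
grip_width: 0.0217
```

```bash
python3 -c "
from m import *
rt(3,.272)"
```

```text
t 25.45 F(M) [ 5.1  -0.63] Fsens [ 4.74 -0.84] Fz -1.63 sdM [0.008 0.008] TCP [-0.51 63.65] z 0.2763 rot [ 1.7996e+02 -2.0000e-02] TRAVEL 5.13 -> edge(TCP at t=0) x 4.62
```

Request:
carry_out(
  increments=[
    [-0.0004,0.0029,0,0,1],
    [-0.0008,0.0058,0,0,1],
    [-0.0012,0.0087,0,0,1],
    [-0.0015,0.0114,0,0,1],
    [-0.0015,0.0114,0,0,1],
  ],
)

```text
time_s: 25.95
tool_pos: [0.5612, 0.0588, 0.2763]
tool_rot: [180.0, -0.0, 7.7]
force: [4.8, 0.1, -2.0]
grip_width: 0.0219
```

```bash
python3 -c "
from m import *
rt(4,.272,tag='k3')
p=np.load('k3.npz')['p']
cv2.imwrite('pics/k3.png',cv2.resize(p[130:205,190:290],None,fx=8,fy=8,interpolation=2)[:,:,::-1])"
```

```text
t 26.15 F(M) [ 5.19 -0.32] Fsens [ 5.09 -0.54] Fz -0.98 sdM [0.03 0.03] TCP [-0.49 75.37] z 0.2763 rot [ 1.7998e+02 -1.0000e-02] TRAVEL 5.24 -> edge(TCP at t=0) x 4.75
```

View pics/k3.png

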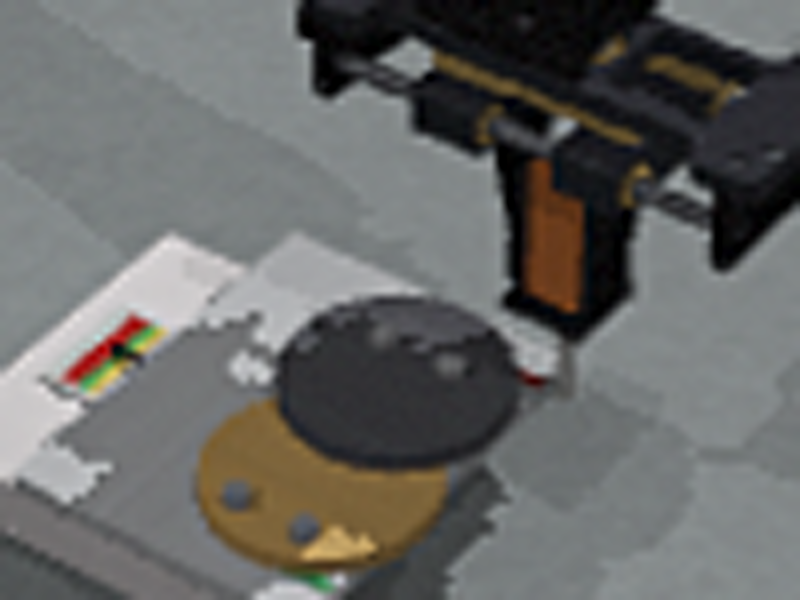

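The stem (568,370) is past the red stripe (530,378) and the pointer is in the green. I'll take it off the edge in +x, lift, and go back over the stand.

Request:
carry_out(
  increments=[
    [0.008,0.0011,0,0,1],
    [0.02,0.0027,0,0,1],
    [0.0396,0.0053,0,0,1],
    [0.0396,0.0053,0.02,0,1],
    [0.0396,0.0053,0.059,0,1],
    [0.03,-0.03,0.059,1,1],
    [0.02,-0.07,0.059,2,1],
    [0.01,-0.11,0.059,3,1],
    [0,-0.15,0.059,4,1],
    [-0.01,-0.19,0.059,5,1],
    [-0.015,-0.23,0.059,6,1],
    [-0.02,-0.27,0.059,7,1],
    [-0.025,-0.31,0.059,8,1],
    [-0.03,-0.345,0.059,9,1],
    [-0.036,-0.368,0.059,9.3,1],
    [-0.036,-0.368,0.059,9.3,1],
    [-0.036,-0.368,0.059,9.3,1],
  ],
)

```text
time_s: 27.85
tool_pos: [0.5248, -0.3092, 0.3344]
tool_rot: [-179.9, 0.1, 17.0]
force: [1.1, -0.1, -1.8]
grip_width: 0.0221
```

```bash
python3 - <<'E'
from m import *
rt(3,tag='k4')
o=env.get_obs();print(o['tool_pos'],o['tool_rot'])
p,d,W=pc('scene','k4');X=W.reshape(-1,3)
cv2.imwrite('pics/k4.png',cv2.resize(p[180:280,95:220],None,fx=6,fy=6,interpolation=2)[:,:,::-1])
E
```

```text
t 28.0 F(M) [0.14 0.03] Fsens [0.18 0.31] Fz -1.77 sdM [0.029 0.015] TCP [ -84.63 -283.01] z 0.3346 rot [-1.799e+02  3.000e-02] TRAVEL -1.07 -> edge(TCP at t=0) x -85.7
[ 0.52585246 -0.30734762  0.33470874] [-1.79899891e+02  3.45601024e-02  1.71855394e+01]
```

View pics/k4.png

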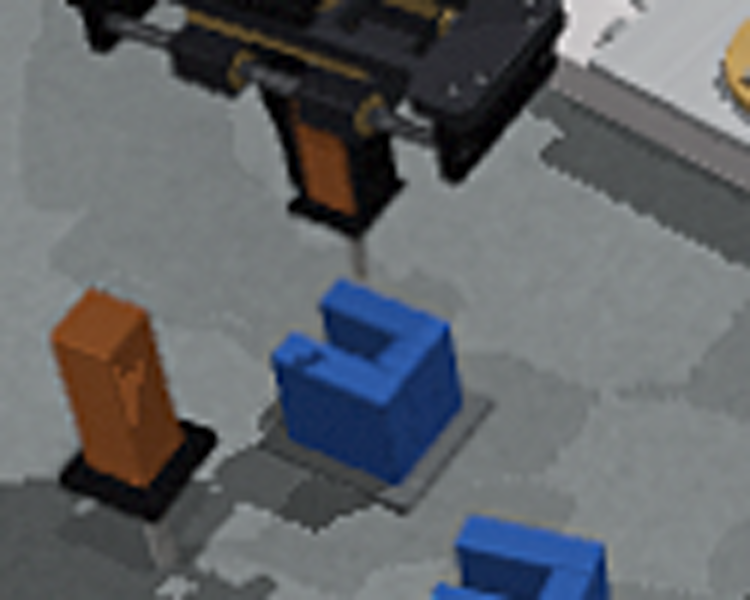

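```bash
python3 - <<'E'
from m import *
b,_=grab('top','t5')
rt(2,tag='k5')
o=env.get_obs();q=o['tool_pos'];print(q,o['tool_rot'],o['joint_velocities'].round(2))
p,d,W=pc('scene','k5')
zt=q[2]-.2368
for dz in(0,.02,.04):print('axis proj scene',proj('scene',[q[0],q[1],zt+dz])[0])
for v in range(217,230):
    row=p[v,146:166].astype(int);w=W[v,146:166]
    k=[(146+i,w[i].round(3).tolist()) for i in range(20) if w[i,2]>.085]
    print(v,k[:8])
E
```

```text
t 28.15 F(M) [ 0.05 -0.05] Fsens [ 0.03 -0.13] Fz -2.27 sdM [0.02  0.006] TCP [ -84.58 -283.01] z 0.3351 rot [-179.96   -0.  ] TRAVEL -1.19 -> edge(TCP at t=0) x -85.77
[ 0.52565444 -0.30779013  0.3351858 ] [-1.79962827e+02 -4.90948651e-03  1.71634993e+01] [ 0.13 -0.12  0.25  0.04  0.06 -0.09  0.01]
axis proj scene [154.94665386 225.22722472]
axis proj scene [153.92341559 219.81810527]
axis proj scene [152.88077841 214.28281279]
217 [(147, [0.528, -0.327, 0.145]), (148, [0.53, -0.326, 0.145]), (149, [0.531, -0.324, 0.145]), (150, [0.534, -0.323, 0.146]), (151, [0.537, -0.322, 0.147]), (152, [0.537, -0.319, 0.145]), (153, [0.542, -0.319, 0.149]), (154, [0.542, -0.316, 0.147])]
218 [(150, [0.537, -0.325, 0.146]), (151, [0.539, -0.323, 0.146]), (152, [0.544, -0.324, 0.15]), (153, [0.544, -0.321, 0.148]), (154, [0.546, -0.319, 0.148]), (155, [0.546, -0.316, 0.146])]
219 [(152, [0.544, -0.324, 0.147]), (153, [0.546, -0.322, 0.147]), (154, [0.544, -0.318, 0.142])]
220 [(149, [1.259, -0.762, 0.997]), (153, [0.532, -0.314, 0.127]), (154, [0.529, -0.31, 0.122])]
221 [(153, [0.526, -0.312, 0.118]), (154, [0.526, -0.309, 0.115]), (155, [0.528, -0.307, 0.114])]
222 [(153, [0.527, -0.313, 0.115]), (154, [0.528, -0.31, 0.114]), (155, [0.531, -0.309, 0.115]), (157, [1.259, -0.762, 0.997])]
223 [(153, [0.525, -0.312, 0.11]), (154, [1.259, -0.762, 0.997]), (155, [0.528, -0.308, 0.109])]
224 [(152, [1.259, -0.762, 0.997]), (154, [0.528, -0.311, 0.108]), (155, [0.529, -0.309, 0.106])]
225 [(154, [0.528, -0.312, 0.105]), (155, [0.53, -0.31, 0.104])]
226 [(154, [0.527, -0.312, 0.099]), (155, [0.528, -0.31, 0.099])]
227 []
228 []
229 []
```

```bash
python3 - <<'E'
from m import *
b=np.radians(17);B=np.array([[np.cos(b),np.sin(b)],[-np.sin(b),np.cos(b)]]);C=np.array([.5252,-.3094])
for n,f in(('scene','k5'),('top','t3')):
    p,d,W=pc(n,f);X=W.reshape(-1,3)
    hsv=cv2.cvtColor(p,cv2.COLOR_RGB2HSV);H,S,V=[hsv[...,i].astype(int).ravel() for i in range(3)]
    m=(H>105)&(H<125)&(S>130)&(V>30)&(abs(X[:,2]-.06)<.0045)
    r=(X[m][:,:2]-C)@B.T*1000;r=r[(abs(r)<45).all(1)]
    s=r[(r[:,0]>-28)&(r[:,0]<2)]
    print(n,len(r),'y sorted',np.sort(s[:,1]).round(1)[::3]);print('x',np.sort(r[:,0])[[0,1,2,-3,-2,-1]].round(1), 'ext y',np.sort(r[:,1])[[0,1,2,-3,-2,-1]].round(1), 'bar x min', np.sort(r[(abs(r[:,1]+2.5)<5),0])[:5].round(1))
E
```

```text
scene 269 y sorted [-30.6 -29.6 -29.2 -28.  -27.5 -27.2 -26.6 -24.6 -23.7 -23.2 -22.5 -21.6
 -21.  -19.1 -17.  -16.7 -16.3 -15.8 -14.6 -14.  -13.1   3.9   6.    6.8
   7.6   8.8  10.2  10.5  12.3  13.1  14.1  15.3  16.   17.1  18.6  19.9
  20.1  22.4]
x [-31.6 -31.4 -31.2  27.8  28.4  29.1] ext y [-32.2 -32.1 -31.6  22.4  22.6  22.6] bar x min [ 9.   9.7 10.2 12.9 14.2]
top 205 y sorted [-30.2 -27.9 -26.8 -24.5 -24.  -23.1 -21.6 -21.2 -19.6 -17.5 -16.7 -15.5
 -14.3 -13.1 -11.6   6.6   7.5   8.8  10.8  12.1  13.9  14.9  15.8  17.
  18.2  19.   19.9  21.6  21.7  22.7  24. ]
x [-34.3 -33.5 -33.5  25.2  25.7  25.9] ext y [-30.2 -29.5 -29.   24.9  25.1  25.4] bar x min [10.4 11.4 12.4 13.8 15.8]
```

Request:
carry_out(
  increments=[
    [-0.0013,-0.0045,0,0,1],
    [-0.0013,-0.0045,-0.01,0,1],
    [-0.0013,-0.0045,-0.02,0,1],
    [-0.0013,-0.0045,-0.032,0,1],
    [-0.0013,-0.0045,-0.032,0,1],
    [-0.0013,-0.0045,-0.032,0,1],
    [-0.0013,-0.0045,-0.032,0,1],
  ],
)

```text
time_s: 28.85
tool_pos: [0.5239, -0.3136, 0.3035]
tool_rot: [180.0, -0.0, 17.0]
force: [0.4, 0.7, -1.0]
grip_width: 0.0218
```

```bash
python3 - <<'E'
from m import *
rt(3,tag='k6')
o=env.get_obs();print(o['tool_pos'],o['tool_rot'])
p,d,W=pc('scene','k6')
cv2.imwrite('pics/k6.png',cv2.resize(p[200:270,125:185],None,fx=8,fy=8,interpolation=2)[:,:,::-1])
E
```

```text
t 29.0 F(M) [ 0.04 -0.  ] Fsens [-0.15  0.47] Fz -1.39 sdM [0.038 0.009] TCP [ -87.13 -288.68] z 0.3037 rot [ 1.7997e+02 -4.0000e-02] TRAVEL -1.2 -> edge(TCP at t=0) x -88.33
[ 0.52393548 -0.31359353  0.3037505 ] [ 1.79967503e+02 -4.20235349e-02  1.70475493e+01]
```

View pics/k6.png

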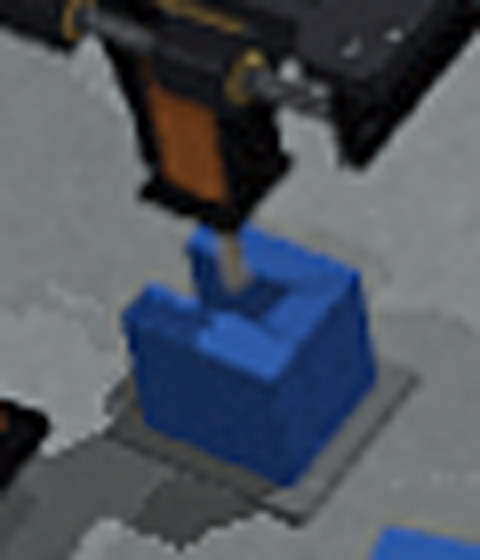

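The stem sits above the middle of the slot, at crop pixel (232,285). I'll lower it.

Request:
carry_out(
  increments=[
    [0,0.0005,-0.006,0,1],
    [0,0.0005,-0.012,0,1],
    [0,0.0005,-0.018,0,1],
    [0,0.0005,-0.024,0,1],
    [0,0.0005,-0.024,0,1],
  ],
)

```text
time_s: 29.5
tool_pos: [0.5234, -0.3126, 0.2779]
tool_rot: [-179.9, 0.1, 17.0]
force: [-0.6, 0.3, -1.7]
grip_width: 0.0217
```

```bash
python3 -c "
from m import *
rt(2)"
```

```text
t 29.6 F(M) [-0.03  0.1 ] Fsens [-0.09 -0.74] Fz -1.22 sdM [0.033 0.023] TCP [ -87.31 -287.93] z 0.2788 rot [-1.7999e+02  2.0000e-02] TRAVEL -1.29 -> edge(TCP at t=0) x -88.6
```

Request:
carry_out(
  increments=[
    [0,0,-0.008,0,1],
    [0,0,-0.016,0,1],
    [0,0,-0.021,0,1],
    [0,0,-0.024,0,1],
    [0,0,-0.026,0,1],
    [0,0,-0.026,0,1],
  ],
)

```text
time_s: 30.2
tool_pos: [0.5237, -0.313, 0.253]
tool_rot: [-180.0, 0.0, 17.0]
force: [0.0, 0.4, -1.5]
grip_width: 0.0217
```

```bash
python3 - <<'E'
from m import *
rt(3,tag='k7')
p=np.load('k7.npz')['p']
cv2.imwrite('pics/k7.png',cv2.resize(p[200:270,125:185],None,fx=8,fy=8,interpolation=2)[:,:,::-1])
E
```

```text
t 30.35 F(M) [ 0.05 -0.  ] Fsens [-0.26 -0.19] Fz -0.66 sdM [0.018 0.03 ] TCP [ -87.15 -288.11] z 0.2534 rot [ 1.7998e+02 -3.0000e-02] TRAVEL -1.19 -> edge(TCP at t=0) x -88.34
```

View pics/k7.png

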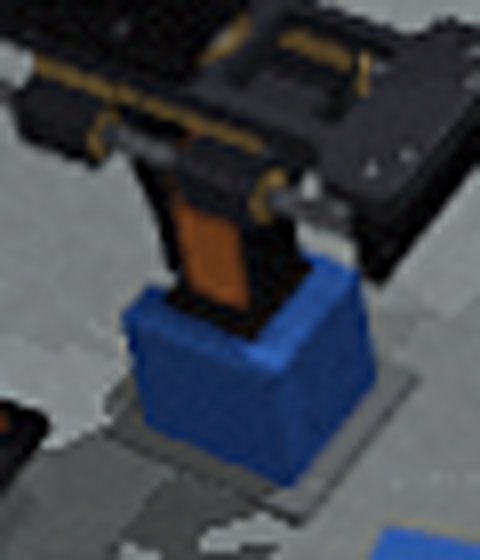

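Request:
carry_out(
  increments=[
    [0,0,-0.0012,0,1],
    [0,0,-0.0012,0,1],
    [0,0,-0.0012,0,0.4],
    [0,0,-0.0012,0,0],
    [0,0,-0.0012,0,-0.4],
    [0,0,-0.0012,0,-0.4],
    [0,0,-0.0012,0,-1],
    [0,0,-0.0012,0,-1],
    [0,0,-0.0012,0,-1],
    [0,0,-0.0012,0,-1],
    [0,0,-0.0012,0,-1],
    [0,0,-0.0012,0,-1],
  ],
)

```text
time_s: 31.55
tool_pos: [0.5238, -0.313, 0.2521]
tool_rot: [180.0, -0.0, 17.0]
force: [0.7, 1.3, -0.1]
grip_width: 0.0855
```

```bash
python3 - <<'E'
from m import *
rt(3,tag='k8');print(env.get_obs()['grip_width'])
p=np.load('k8.npz')['p']
cv2.imwrite('pics/k8.png',cv2.resize(p[200:270,125:185],None,fx=8,fy=8,interpolation=2)[:,:,::-1])
E
```

```text
t 31.7 F(M) [0.05 0.04] Fsens [-0.38 -0.14] Fz -0.1 sdM [0.029 0.041] TCP [ -87.22 -288.03] z 0.2521 rot [180.  -0.] TRAVEL -1.18 -> edge(TCP at t=0) x -88.4
0.0865546028646938
```

View pics/k8.png

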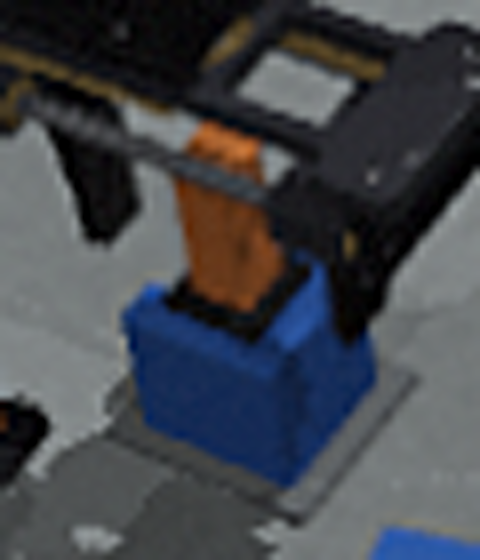

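The gripper has let go and the stylus hangs upright by its collar. I'll retreat straight up.

Request:
carry_out(
  increments=[
    [0,0,0.01,0,-1],
    [0,0,0.03,0,-1],
    [0,0,0.06,0,-1],
    [0,0,0.1,0,-1],
    [0,0,0.14,0,-1],
    [-0.03,0.05,0.16,0,-1],
    [-0.05,0.1,0.16,0,-1],
    [-0.05,0.15,0.16,0,-1],
    [-0.05,0.2,0.16,0,-1],
    [-0.05,0.2,0.16,0,-1],
  ],
)

```text
time_s: 32.7
tool_pos: [0.4735, -0.1075, 0.413]
tool_rot: [-179.8, -0.2, 17.5]
force: [0.6, 0.3, 0.2]
grip_width: 0.0865
```

```bash
python3 - <<'E'
from m import *
a,_=grab('scene','s9');b,_=grab('top','t9')
for n,f in(('scene','s9'),('top','t9')):
    p,d,W=pc(n,f);X=W.reshape(-1,3);hsv=cv2.cvtColor(p,cv2.COLOR_RGB2HSV);H,S,V=[hsv[...,i].astype(int).ravel() for i in range(3)]
    q=X[(H<15)&(S>150)&(V>100)&(np.hypot(X[:,0]-.525,X[:,1]+.312)<.05)&(X[:,2]>.06)]
    if len(q): t=q[q[:,2]>np.percentile(q[:,2],98)-.006];l=q[q[:,2]<.085];print(n,q[:,2].max(),t.mean(0),l.mean(0),cv2.minAreaRect(q[:,:2].astype(np.float32)))
cv2.imwrite('pics/s9c.png',cv2.resize(a[110:310,90:370],None,fx=2.8,fy=2.8,interpolation=2)[:,:,::-1])
cv2.imwrite('pics/t9c.png',cv2.resize(b[120:270,110:400],None,fx=2.7,fy=2.7,interpolation=2)[:,:,::-1])
E
```

```text
scene 0.12892298249924158 [ 0.52531446 -0.31477051  0.12508376] [ 0.52968734 -0.31705826  0.07644476] ((0.5254632830619812, -0.3155269920825958), (0.022591685876250267, 0.021732473745942116), 25.156110763549805)
top 0.13006833539944615 [ 0.52164584 -0.31320776  0.12617756] [ 0.52291991 -0.30466603  0.07687758] ((0.5236616730690002, -0.31219837069511414), (0.026776881888508797, 0.023667313158512115), 24.355072021484375)
```

View pics/s9c.png

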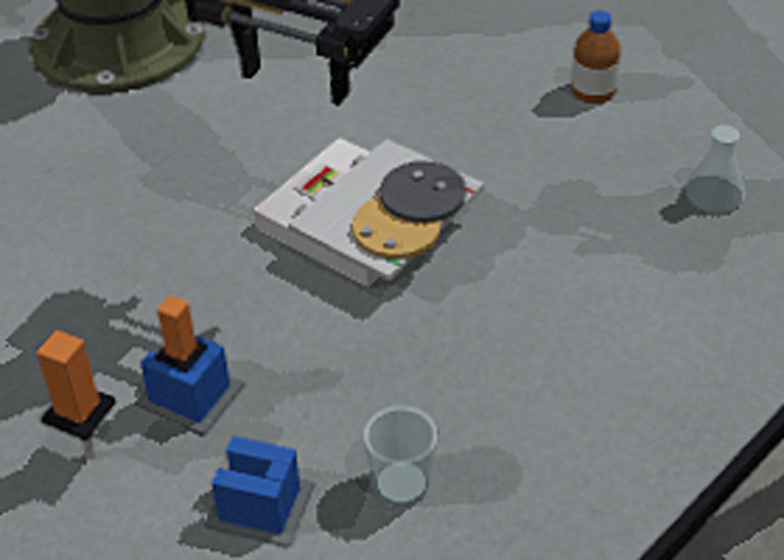

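View pics/t9c.png

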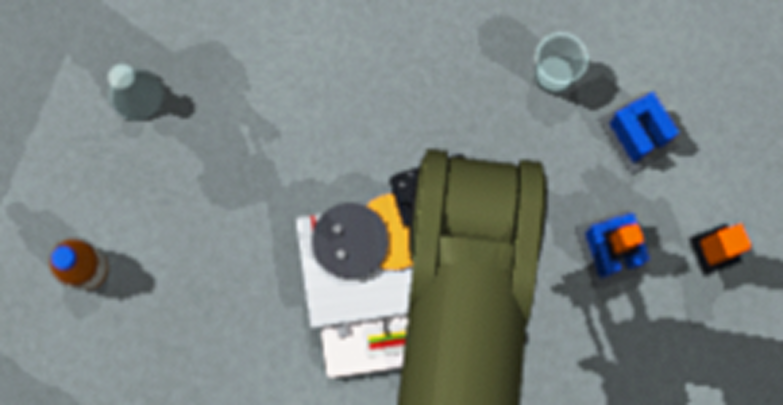

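```bash
python3 -c "
from h import *
print(env.sign_off(),env.get_obs()['time_s'])"
```

```text
the job is handed in; nothing more can be done
the job is handed in; nothing more can be done
```

The job is done and handed in at about 33 s. I took the small orange stylus from the stand nearest the robot's base and traced the front edge with it. I then hung it back upright in that stand.

- **Trace:** I touched down on the straight edge at checker y of about -76 mm. I pressed to about 4.5 mm of travel, followed both lobes, and left the edge at y of about +75 mm.
- **Lobe settings:** By touch, the brass crest stands about 11.5 mm proud and the steel crest about 7.5 mm.
- **Travel:** After pressing in, every reading gave about 4.2 to 5.7 mm of travel, and each picture I took showed the pointer in the green. I took a reading at the end of each short move, so travel between readings was not measured.
- **Contact:** The edge force never fell away between touchdown and leaving the edge.
- **Last look:** The stylus hangs upright by its collar with its top at the same height as before, and the gripper is clear. The handle looks turned a few degrees from where it started, which is roughly within measurement error. The glassware and the second stylus look unmoved.

Two checks disagreed:
- **Force and moment:** The wrist moment with the geometric lever read about 20% above the force sensor. I corrected the lever from the known spring rate, which brought the two mostly within about 0.5 N.
- **Stand position:** The two cameras differed by about 2 mm on where the stand is. I aimed at their mean, and the stem went in without touching.

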